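# Load the cell charger, set its slider and start it

### The job

Load every loose cell lying on the worktop into the charger, one to a bay in any bay: press its flat end against the bay's spring, then roll the nub end down past the lip so that it lies level under the lip, fully home. When all are in, slide the slider to the long middle mark, then press the keys fully down, one at a time: round, then square, then bar. Leave the mug and the jars where they stand.

Things in the scene. Friction and masses are not known exactly. Their poses are not given: they have to be found in the camera images.
- charger: Fixed grey charger, 110 mm deep (x) by 336 mm wide (y); origin under its centre, x roughly away from the robot, y left, z up. Four like bays side by side, 56 mm apart: bay1 at the left to bay4; then the control panel at the right (-y). In each a cell lies along x between a sprung plate (robot's end) and a wall with a lip; that space is shorter than the cell.
- cell1_mid (a point): Centre of a loose cell (up to four alike; an absent one gives None): 50 mm long, 80 g; black barrel, diameter 24 mm, 31 mm long, between grey collars 26 mm square, 9 mm long, that keep it from rolling. x runs along it to the end with a small nub (9 mm wide, 1.5 mm high); -x is the flat end. It starts lying on the worktop, this point 13 mm up, nub roughly away from the robot.
- cell1_nub (a point): Tip of that cell's nub, 25 mm from its centre along +x; same axes.
- cell2_mid (a point): Centre of a loose cell (up to four alike; an absent one gives None): 50 mm long, 80 g; black barrel, diameter 24 mm, 31 mm long, between grey collars 26 mm square, 9 mm long, that keep it from rolling. x runs along it to the end with a small nub (9 mm wide, 1.5 mm high); -x is the flat end. It starts lying on the worktop, this point 13 mm up, nub roughly away from the robot.
- cell2_nub (a point): Tip of that cell's nub, 25 mm from its centre along +x; same axes.
- cell3_mid (a point): Centre of a loose cell (up to four alike; an absent one gives None): 50 mm long, 80 g; black barrel, diameter 24 mm, 31 mm long, between grey collars 26 mm square, 9 mm long, that keep it from rolling. x runs along it to the end with a small nub (9 mm wide, 1.5 mm high); -x is the flat end. It starts lying on the worktop, this point 13 mm up, nub roughly away from the robot.
- cell3_nub (a point): Tip of that cell's nub, 25 mm from its centre along +x; same axes.
- cell4_mid (a point): Centre of a loose cell (up to four alike; an absent one gives None): 50 mm long, 80 g; black barrel, diameter 24 mm, 31 mm long, between grey collars 26 mm square, 9 mm long, that keep it from rolling. x runs along it to the end with a small nub (9 mm wide, 1.5 mm high); -x is the flat end. It starts lying on the worktop, this point 13 mm up, nub roughly away from the robot.
- cell4_nub (a point): Tip of that cell's nub, 25 mm from its centre along +x; same axes.
- bay1 (a point): Home point of bay 1: a home cell's centre, 36 mm above the worktop; axes as the charger's. The cell lies level along x, nub to +x, on a rail 20 mm wide (34 mm at its two ends) whose top is 13 mm below this point, between cheeks 29 to 35 mm apart from x = +15 to +24 mm. From x = -23 to +15 mm both sides are open, down to a deck 22 mm below this point.
- bay2 (a point): Home point of bay 2: a home cell's centre, 36 mm above the worktop; axes as the charger's. The cell lies level along x, nub to +x, on a rail 20 mm wide (34 mm at its two ends) whose top is 13 mm below this point, between cheeks 29 to 35 mm apart from x = +15 to +24 mm. From x = -23 to +15 mm both sides are open, down to a deck 22 mm below this point.
- bay3 (a point): Home point of bay 3: a home cell's centre, 36 mm above the worktop; axes as the charger's. The cell lies level along x, nub to +x, on a rail 20 mm wide (34 mm at its two ends) whose top is 13 mm below this point, between cheeks 29 to 35 mm apart from x = +15 to +24 mm. From x = -23 to +15 mm both sides are open, down to a deck 22 mm below this point.
- bay4 (a point): Home point of bay 4: a home cell's centre, 36 mm above the worktop; axes as the charger's. The cell lies level along x, nub to +x, on a rail 20 mm wide (34 mm at its two ends) whose top is 13 mm below this point, between cheeks 29 to 35 mm apart from x = +15 to +24 mm. From x = -23 to +15 mm both sides are open, down to a deck 22 mm below this point.
- plate1 (a joint): Sprung steel plate of bay 1 (all bays are alike), m: 0 free, grows to at most 0.013 as pushed to -x; about 0.002 behind a home cell. 22 mm wide, from 16 mm below to 21 mm above the home point; free, its face is 23 mm to -x of it. 2 N starts it, then 0.5 N per mm. Push about 10 mm with the cell tilted 17 to 25 degrees, flat end down, nub above the lip; roll it level; let go: it springs under the lip.
- lip1 (a point): Middle of the inner top edge of bay 1's retaining lip (all bays are alike): 20 mm to +x of and 20 mm above the home point; axes as the charger's. The lip is 30 mm wide, 4 mm thick, and overhangs by 5 mm a wall whose inner face, 25 mm from the home point, stops the nub; the wall is 6 mm thick.
- slider (a joint): Slider on the control panel, m: 0 at the robot's end of its 70 mm track, growing along the charger's x (away from the robot). Three white marks beside the track at 0, 0.035 and 0.070; the middle one, at 0.035, is longer. It stays where it is left (1.5 N friction).
- slider_grip (a point): On the slider's upright white fin (12 mm along x, 10 mm wide along y, top 8 mm above this point; panel surface 16.5 mm below this point). Axes as the charger's (x along the track).
- slider_mark (a point): Where the slider_grip point is when the slider is at the long middle mark. Axes as the charger's.
- key_round_top (a point): Centre of the top face of the round white key, 16 mm across, the middle one of the column; 27 mm above the worktop (9 mm above the panel) when up, 22 mm when fully down, and springs back; 1.5 N starts it, 4 N holds it down. The keys stand in a column along the charger's x, 38 mm (bar to round) and 34 mm (round to square) apart, 48 mm to the right (-y) of the slider's track.
- key_square_top (a point): Centre of the top face of the square white key, 16 mm, the one farthest from the robot; 27 mm above the worktop (9 mm above the panel) when up, 22 mm when fully down, and springs back; 1.5 N starts it, 4 N holds it down. The keys stand in a column along the charger's x, 38 mm (bar to round) and 34 mm (round to square) apart, 48 mm to the right (-y) of the slider's track.
- key_bar_top (a point): Centre of the top face of the bar-shaped white key, 30 mm (along x) by 14 mm, the one nearest the robot; 27 mm above the worktop (9 mm above the panel) when up, 22 mm when fully down, and springs back; 1.5 N starts it, 4 N holds it down. The keys stand in a column along the charger's x, 38 mm (bar to round) and 34 mm (round to square) apart, 48 mm to the right (-y) of the slider's track.
- mug: Bystander: dark mug 101 mm tall, beyond or beside the charger; leave it standing where it is. Origin at the centre of its underside.
- pepper: Bystander: spice jar 106 mm tall, beyond or beside the charger; leave it standing where it is. Origin at the centre of its underside.
- honey: Bystander: honey jar 100 mm tall, beyond or beside the charger; leave it standing where it is. Origin at the centre of its underside.
There are look-alikes about, which are no part of the job. What is shaped like the part that bears cell1_mid but pink or turquoise is not meant.

How it is judged:
By the outcome, as a careful person would: the job done as asked, in the order asked, and still so for the second after the job is handed in, with the robot touching nothing.
Of cell1, cell2, cell3, cell4 only 3 to 4 are there at a start; the rules pass over those that are not, and their reading is None.
At some moment in a run one of cell1, cell2, cell3, cell4 may be knocked a few centimetres aside while the robot is not near it.
Once in a run the grip may slacken for a moment while it holds something.
It also fails if it takes over 210 s, if anything falls off the work surface, if the arm or the gripper's body presses on something with over 40 N, if the wrist force passes 120 N, or if a joint passes its speed limit or range.

### The arm

A 6-joint arm with a two-finger parallel gripper is mounted at the origin on a cart in front of the work surface, level with it; the furniture and walls round the work are solid. World frame = base frame: x ahead of the robot, y to its left, z up, the work surface at z = 0. Lengths are in m, angles in rad, forces in N, time in s.
With the tool pointing down it reaches from about 0.3 to 1 m from the base axis. Payload 5.1 kg.
Tool frame: the origin (TCP) lies at the very end of the fingers, on their centre line; the grasp point (between the pads) lies 19 mm behind it (grip_point_offset is the z of the grasp point in the tool frame, in m); z points along the fingers, y is the line along which they close (so a half turn about z gives the same grasp; the last joint's range is limited). The gripper opens to 95 mm and grips with 3 to 60 N. Pads are 20 mm wide; open, the fingers measure 119 mm over their backs; the gripper's body (75 mm by 180 mm) begins 59 mm behind the grasp point.
Start: joints at [-1.258, 0.124, 1.65, -0, 1.367, -0.083], TCP at [0.251, -0.6, 0.215] pointing down, gripper open.
Joint ranges: [-2.61, 2.61], [-1.02, 2.33], [0.03, 2.71], [-1.35, 4.49], [0.32, 2.68], [-2.91, 2.91]. Speed limits (rad/s): [2.57, 2.57, 3.14, 3.14, 3.14, 3.14].

### API

Orientations are given as a rotation vector (axis times angle).
In Python, from station import * gives the robot as it stands.
- The arm moves only by the tool arm_command, never from a script. Its argument "motion" is a list of rows, each an object of numbers: "x", "y", "z": the shift along the tool's x, y, z in m; "ax", "ay", "az": the turn, a rotation vector about the tool's x, y, z in rad; "hand": the closure in counts, from 0 (fully open) to 255 (shut). In form: [{"x": .., "y": .., "z": .., "ax": .., "ay": .., "az": .., "hand": ..}, ...]. A call has 1 to 10 rows; each row is the pose to reach, as a shift and turn from the pose commanded when the call began, along the tool's axes at that moment; what a row does not reach only later rows make up. A row lasts 1/10 s, in which the tool goes at most 50 mm and 8.59 degrees, less where a joint would pass 70% of its speed; a pose out of reach is approached as far as the arm can. A call with a gripper value outside its range is refused whole. The fingers move at their own pace and stop on an object; the grip force is fixed at half the most. Time passes only in rows, so rows that repeat a pose let the fingers close. It gives the time, the measured TCP pose, the force, the opening and the grip force at its end, in the units of the state.
- observe(): the state, without advancing time (a new reading comes with each control period).
- read_camera(name): name is "scene" or "side" or "wrist"; returns the picture (480x640x3 uint8, red, green, blue); there is no depth.
- camera_params(name): a dict with "vertical_fov" (degrees; the focal length in pixels is half the picture's height over the tangent of half this angle, whatever the lens; pixels are square), "cx", "cy" (the principal point, pixels), "T" (4x4, takes a point from camera to world coordinates). Camera axes: x right, y down, z forward; pixel columns grow to the right and rows downward; lengths in m; the calibration is good to about 2 mm. A picture is of the moment at which its call begins: read the wrist's pose just before it. camera_params takes no time and is no camera call; for the wrist camera it gives the pose at the moment of the call.
- job_done(): hands the job in; it is judged then, once.
Trained networks look in the newest picture that a camera, given by its name, has taken for a name from the list of things; names that differ only in an ending like _2 or _b are one class to them, and where a whole thing is asked for, a point or a joint stands for the part that bears it (a point fixed in the world has none). Each returns a list of dicts, best first, with "conf" (0 to 1); they miss things now and then, are a little off and sometimes report something else, mostly with a low value. They report only what shows in the picture. A call takes as long as a camera call. They do not tell look-alikes from the thing itself.
- look_for(camera, thing): "location" ([x, y, z] in m, in the coordinates of the camera as it stood for that picture, good to about 4 mm: the middle of the surface that is visible of it).
- trace(camera, thing): "region" (480x640 bool, what is visible of it).
The state is a dict: "time": time; "joint_positions": joint angles; "joint_velocities": joint speeds; "joint_efforts": joint torques, N m; "tool_pos": TCP position; "orientation": TCP orientation; "wrist_force": force on the tool from outside, world axes, zero at the start; "wrist_torque": the same for the moment, N m; "opening": opening from 0.0 (shut) to 1.0 (fully open); "finger_force": force on a finger pad.
Only numpy, scipy, OpenCV 4.12 (cv2) and the standard library are available. Lean on these libraries where they do the work, as an engineer would, in place of code of your own. Each camera call takes 0.05 s, during which the arm holds its last target. There are 200 camera calls.

## Working session

There is one attempt and no reset: what is moved stays moved. The work goes in short steps, Python scripts to look and compute and a tool call to move; the robot and the scene stay as the last step left them, time stands still between calls to the robot, and variables do not carry over. Pictures are saved under pics/ and viewed, at most 14 in all, crops included, and the job is handed in when it is done.

Besides the shell and the picture viewer there is one more tool, called by a JSON object that holds its "op" and its "data". arm_command: Moves the arm, as the interface text tells. Its arguments: {"type":"object","properties":{"motion":{"type":"array","items":{"type":"object","properties":{"x":{"type":"number"},"y":{"type":"number"},"z":{"type":"number"},"ax":{"type":"number"},"ay":{"type":"number"},"az":{"type":"number"},"hand":{"type":"number"}}}}},"required":["motion"]}

```bash
ls; mkdir -p pics
cat > h.py <<'E'
from station import *
import numpy as np, cv2
from scipy.spatial.transform import Rotation as R
def snap(c,fn=None):
    P=camera_params(c); im=read_camera(c)
    if fn: cv2.imwrite('pics/'+fn,cv2.cvtColor(im,cv2.COLOR_RGB2BGR))
    return im,P
def foc(P): return 240/np.tan(np.radians(P['vertical_fov'])/2)
def w2p(P,p):
    T=np.array(P['T']); q=T[:3,:3].T@(np.array(p)-T[:3,3]); return P['cx']+foc(P)*q[0]/q[2],P['cy']+foc(P)*q[1]/q[2]
def p2w(P,u,v,z):
    T=np.array(P['T']); d=T[:3,:3]@np.array([(u-P['cx'])/foc(P),(v-P['cy'])/foc(P),1]); o=T[:3,3]
    return o+d*(z-o[2])/d[2]
def c2w(P,l):
    T=np.array(P['T']); return T[:3,:3]@np.array(l)+T[:3,3]
E
python3 - <<'E'
from h import *
np.set_printoptions(precision=4,suppress=True)
print(observe())
for c in ['scene','side','wrist']:
    im,P=snap(c,c+'0.png'); print(c,P['vertical_fov'],P['cx'],P['cy'],np.array(P['T']))
    for t in (['charger','cell1_mid','slider','key_round_top','key_square_top','key_bar_top','mug','pepper','honey'] if c!='wrist' else []):
        print(t,[(round(d['conf'],2),c2w(P,d['location'])) for d in look_for(c,t)])
E
```

```text
pics
{'time': 0.0, 'joint_positions': array([-1.2576,  0.1245,  1.6516, -0.    ,  1.3675, -0.0826]), 'joint_velocities': array([0.0003, 0.0018, 0.0012, 0.0005, 0.0011, 0.0006]), 'joint_efforts': array([  0.0008, -41.7612, -35.9926,   0.0775,   0.0493,  -0.0002]), 'tool_pos': array([ 0.2504, -0.5992,  0.2134]), 'orientation': array([-3.0783, -0.6173,  0.0004]), 'wrist_force': array([0.3404, 0.0004, 0.5128]), 'wrist_torque': array([0.0267, 0.0393, 0.0176]), 'finger_force': 0.0, 'opening': 1.0002774704915038}
scene 56.71430773573556 321.4934976197659 241.47234255928157 [[-0.6149 -0.3861  0.6877 -0.0658]
 [-0.7886  0.3058 -0.5335  0.5887]
 [-0.0043 -0.8703 -0.4925  0.5582]
 [ 0.      0.      0.      1.    ]]
charger [(0.73, array([0.5666, 0.1096, 0.0197]))]
cell1_mid [(0.66, array([ 0.4255, -0.2454,  0.0175])), (0.58, array([ 0.4581, -0.1484,  0.0205])), (0.57, array([ 0.5643, -0.2017,  0.02  ]))]
slider [(0.43, array([0.6629, 0.452 , 0.0703])), (0.42, array([ 0.5523, -0.0263,  0.0302])), (0.25, array([0.7221, 0.0844, 0.0678]))]
key_round_top [(0.34, array([ 0.5975, -0.3183,  0.0171]))]

[... 486 characters left out ...]
-0.8396 -0.5431  0.7966]
 [ 0.      0.      0.      1.    ]]
charger [(0.57, array([0.5804, 0.0234, 0.0156]))]
cell1_mid [(0.54, array([ 0.5772, -0.2161,  0.0244])), (0.54, array([ 0.4685, -0.173 ,  0.0206]))]
slider [(0.59, array([ 0.5558, -0.0372,  0.0321]))]
key_round_top []
key_square_top []
key_bar_top [(0.44, array([ 0.5764, -0.2151,  0.0206]))]
mug [(0.76, array([0.7445, 0.0528, 0.0684]))]
pepper [(0.95, array([ 0.752 , -0.1558,  0.0661]))]
honey [(0.8, array([0.681 , 0.4249, 0.0639]))]
wrist 68.70676034900772 320.8554312621411 238.50061203091684 [[ 0.3861 -0.8917 -0.2363  0.3156]
 [-0.9225 -0.3732 -0.0987 -0.5718]
 [-0.0002  0.2561 -0.9666  0.3847]
 [ 0.      0.      0.      1.    ]]
```

View pics/scene0.png

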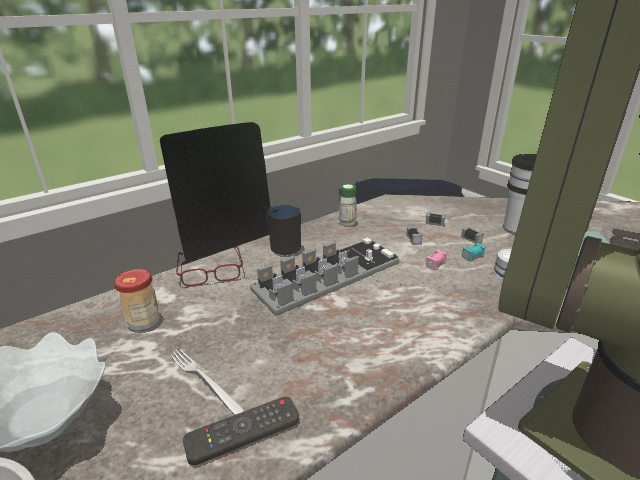

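View pics/side0.png

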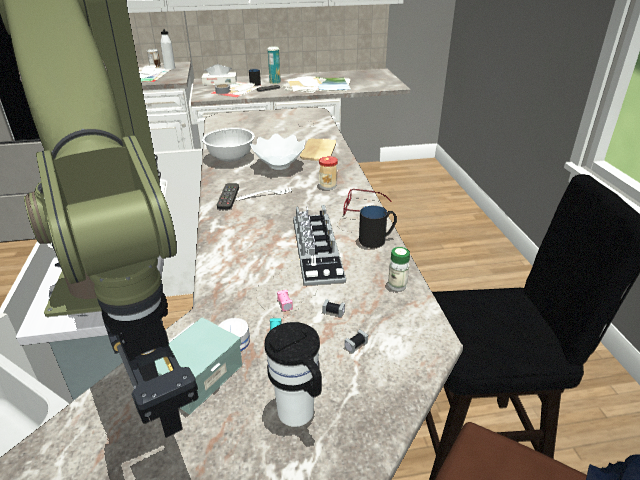

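```bash
cat >> h.py <<'E'
def to(p,yaw=0,tilt=0,rel=None):
    """shift/turn in tool axes from measured pose to world TCP p, tool x at yaw, tilt=nub-up pitch (deg)"""
    s=observe(); A=R.from_rotvec(s['orientation'])
    B=R.from_euler('z',yaw,degrees=True)*R.from_euler('y',-tilt,degrees=True)*R.from_rotvec([np.pi,0,0])
    return np.round(A.inv().apply(np.array(p)-s['tool_pos']),4),np.round((A.inv()*B).as_rotvec(),4)
E
python3 - <<'E'
from h import *
S=camera_params('scene');D=camera_params('side')
for n,P,u,v,z in [('thermos',D,295,420,0),('box',D,205,350,.05),('thermosS',S,520,232,0)]+[('c',S,u,v,.013) for u,v in [(415,236),(436,218),(472,235)]]+[('c',D,333,309,.013),('c',D,357,342,.013)]: print(n,p2w(P,u,v,z).round(3))
print(to([.25,-.5,.4]),to([.40,-.2,.4]),to([.40,-.2,.36]))
E
```

```text
thermos [ 0.448 -0.493  0.   ]
box [ 0.285 -0.331  0.05 ]
thermosS [ 0.428 -0.458  0.   ]
c [ 0.57  -0.205  0.013]
c [ 0.604 -0.328  0.013]
c [ 0.484 -0.323  0.013]
c [ 0.576 -0.211  0.013]
c [ 0.606 -0.327  0.013]
(array([ 0.0379, -0.0923, -0.1853]), array([ 0.    , -0.    ,  0.3958])) (array([ 0.292 , -0.3112, -0.1853]), array([ 0.    , -0.    ,  0.3958])) (array([ 0.292 , -0.3112, -0.1453]), array([ 0.    , -0.    ,  0.3958]))
```

{"op": "arm_command", "data": {"motion": [{"x": 0, "y": 0, "z": -0.05, "az": 0.1}, {"x": 0.01, "y": -0.03, "z": -0.1, "az": 0.2}, {"x": 0.038, "y": -0.07, "z": -0.145, "az": 0.3}, {"x": 0.06, "y": -0.11, "z": -0.17, "az": 0.396}, {"x": 0.1, "y": -0.14, "z": -0.185, "az": 0.396}, {"x": 0.15, "y": -0.17, "z": -0.185, "az": 0.396}, {"x": 0.2, "y": -0.2, "z": -0.185, "az": 0.396}, {"x": 0.25, "y": -0.23, "z": -0.185, "az": 0.396}, {"x": 0.3, "y": -0.26, "z": -0.185, "az": 0.396}, {"x": 0.338, "y": -0.292, "z": -0.185, "az": 0.396}]}}

```text
invalid input
```

Run:
```python
from h import *
s=observe();print(s['time'],s['tool_pos'],s['orientation'])
im,P=snap('wrist','w1.png')
for t in ['charger','cell1_mid','slider','key_round_top','key_square_top','key_bar_top','mug','pepper']:
    print(t,[(round(d['conf'],2),c2w(P,d['location']).round(3)) for d in look_for('wrist',t)])
import pickle;pickle.dump(P,open('w1.pkl','wb'))
```

```text
1.05 [ 0.25058443 -0.59975411  0.21467807] [3.08023174e+00 6.17674138e-01 3.78317247e-05]
charger []
cell1_mid []
slider []
key_round_top []
key_square_top []
key_bar_top []
mug []
pepper []
```

View pics/w1.png

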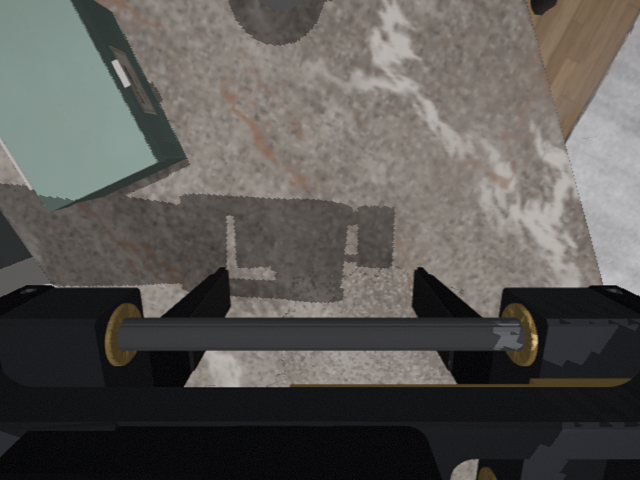

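Still at the start pose: the box is at the upper left, the thermos at the top. The rows need every field.

{"op": "arm_command", "data": {"motion": [{"x": 0, "y": 0, "z": -0.05, "ax": 0, "ay": 0, "az": 0.1, "hand": 0}, {"x": 0.01, "y": -0.03, "z": -0.09, "ax": 0, "ay": 0, "az": 0.2, "hand": 0}, {"x": 0.038, "y": -0.06, "z": -0.12, "ax": 0, "ay": 0, "az": 0.3, "hand": 0}, {"x": 0.06, "y": -0.09, "z": -0.15, "ax": 0, "ay": 0, "az": 0.396, "hand": 0}, {"x": 0.1, "y": -0.12, "z": -0.185, "ax": 0, "ay": 0, "az": 0.396, "hand": 0}, {"x": 0.14, "y": -0.15, "z": -0.185, "ax": 0, "ay": 0, "az": 0.396, "hand": 0}, {"x": 0.18, "y": -0.18, "z": -0.185, "ax": 0, "ay": 0, "az": 0.396, "hand": 0}, {"x": 0.22, "y": -0.21, "z": -0.185, "ax": 0, "ay": 0, "az": 0.396, "hand": 0}, {"x": 0.29, "y": -0.26, "z": -0.185, "ax": 0, "ay": 0, "az": 0.396, "hand": 0}, {"x": 0.338, "y": -0.292, "z": -0.185, "ax": 0, "ay": 0, "az": 0.396, "hand": 0}]}}

```text
time: 2.5
tool_pos: [0.4217, -0.2427, 0.4001]
orientation: [3.141, -0.001, 0.002]
wrist_force: [1.2, -0.7, 0.2]
opening: 0.998
finger_force: 0.0
```

{"op": "arm_command", "data": {"motion": [{"x": 0, "y": 0, "z": 0, "ax": 0, "ay": 0, "az": 0, "hand": 0}, {"x": 0, "y": 0, "z": 0, "ax": 0, "ay": 0, "az": 0, "hand": 0}, {"x": 0, "y": 0, "z": 0, "ax": 0, "ay": 0, "az": 0, "hand": 0}]}}

```text
time: 2.8
tool_pos: [0.4208, -0.2453, 0.3996]
orientation: [3.141, -0.002, -0.0]
wrist_force: [-0.2, 0.1, -0.6]
opening: 1.0
finger_force: 0.0
```

Run:
```python
from h import *
s=observe();print(s['time'],s['tool_pos'],s['orientation'])
im,P=snap('wrist','w2.png')
for t in ['charger','cell1_mid','slider','key_round_top','key_square_top','key_bar_top','mug','pepper']:
    print(t,[(round(d['conf'],2),c2w(P,d['location']).round(3)) for d in look_for('wrist',t)])
import pickle;pickle.dump(P,open('w2.pkl','wb'))
```

```text
2.8 [ 0.42078155 -0.24527176  0.39964421] [ 3.14125378e+00 -1.69504797e-03 -4.37807049e-04]
charger [(0.7, array([0.581, 0.051, 0.014]))]
cell1_mid [(0.87, array([ 0.575, -0.204,  0.025])), (0.68, array([ 0.431, -0.255,  0.024]))]
slider [(0.48, array([ 0.554, -0.031,  0.033]))]
key_round_top [(0.62, array([0.579, 0.055, 0.014])), (0.57, array([ 0.586, -0.083,  0.025]))]
key_square_top [(0.49, array([ 0.616, -0.082,  0.028]))]
key_bar_top [(0.65, array([ 0.54 , -0.079,  0.029])), (0.2, array([0.576, 0.051, 0.02 ]))]
mug [(0.45, array([ 0.572, -0.207,  0.021]))]
pepper []
```

View pics/w2.png

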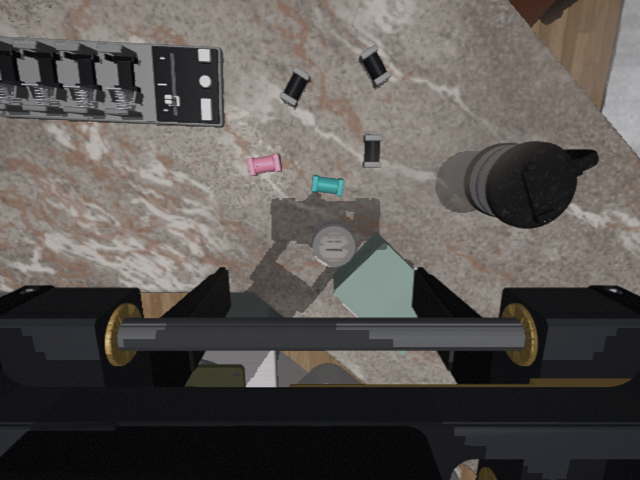

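Three black cells are at (296,87), (374,66) and (372,150). The pink (264,164) and turquoise (328,185) look-alikes aren't meant. The charger runs off the left edge, with its keys at (205,55), (206,81) and (207,108). Next I look over the charger.

{"op": "arm_command", "data": {"motion": [{"x": 0.01, "y": -0.05, "z": 0, "ax": 0, "ay": 0, "az": 0, "hand": 0}, {"x": 0.02, "y": -0.1, "z": 0, "ax": 0, "ay": 0, "az": 0, "hand": 0}, {"x": 0.02, "y": -0.15, "z": -0.0, "ax": 0, "ay": 0, "az": 0, "hand": 0}, {"x": 0.02, "y": -0.2, "z": 0, "ax": 0, "ay": 0, "az": 0, "hand": 0}, {"x": 0.02, "y": -0.25, "z": 0, "ax": 0, "ay": 0, "az": 0, "hand": 0}, {"x": 0.02, "y": -0.29, "z": 0, "ax": 0, "ay": 0, "az": 0, "hand": 0}, {"x": 0.02, "y": -0.29, "z": 0, "ax": 0, "ay": 0, "az": 0, "hand": 0}, {"x": 0.02, "y": -0.29, "z": 0, "ax": 0, "ay": 0, "az": 0, "hand": 0}, {"x": 0.02, "y": -0.29, "z": 0, "ax": 0, "ay": 0, "az": 0, "hand": 0}]}}

```text
time: 4.15
tool_pos: [0.4413, 0.0446, 0.3996]
orientation: [3.141, -0.002, -0.0]
wrist_force: [-0.1, 0.3, 0.1]
opening: 1.002
finger_force: 0.0
```

Run:
```python
from h import *
import pickle
P=pickle.load(open('w2.pkl','rb')); im=cv2.imread('pics/w2.png')
for (u,v) in [(296,87),(374,66),(372,150)]:
    w=im[v-28:v+28,u-28:u+28].max(2)<75
    n,l,st,ce=cv2.connectedComponentsWithStats(w.astype(np.uint8)); k=1+st[1:,4].argmax()
    pts=np.argwhere(l==k)[:,::-1]+[u-28,v-28]
    W=np.array([p2w(P,a,b,.02)[:2] for a,b in pts]); c=W.mean(0); e,V=np.linalg.eigh(np.cov(W.T)); a=V[:,1]*np.sign(V[0,1])
    print(c.round(4),np.degrees(np.arctan2(a[1],a[0])).round(1),len(pts),np.sqrt(e).round(4))
s=observe();print(s['time'],s['tool_pos'],s['orientation'])
im,P=snap('wrist','w3.png');pickle.dump(P,open('w3.pkl','wb'))
for t in ['charger','plate1','slider','key_round_top','key_square_top','key_bar_top','mug','pepper','honey']:
    print(t,[(round(d['conf'],2),c2w(P,d['location']).round(3)) for d in look_for('wrist',t)])
cv2.imwrite('pics/w3b.png',cv2.resize(cv2.imread('pics/w3.png')[:240],None,fx=1.25,fy=1.25))
```

```text
[ 0.5746 -0.2089] -36.9 384 [0.007  0.0092]
[ 0.6005 -0.3204] 29.2 450 [0.0076 0.0106]
[ 0.4835 -0.3222] 3.8 322 [0.0067 0.0093]
4.15 [0.44131604 0.04457106 0.39960255] [ 3.14118800e+00 -2.03805824e-03 -1.79899031e-04]
charger [(0.71, array([0.581, 0.068, 0.016]))]
plate1 [(0.58, array([0.573, 0.205, 0.045])), (0.48, array([ 0.542, -0.076,  0.029]))]
slider [(0.54, array([ 0.555, -0.025,  0.039]))]
key_round_top [(0.51, array([ 0.585, -0.08 ,  0.023]))]
key_square_top [(0.63, array([ 0.616, -0.081,  0.028])), (0.33, array([0.582, 0.068, 0.018]))]
key_bar_top [(0.55, array([ 0.543, -0.079,  0.028]))]
mug []
pepper [(0.43, array([ 0.613, -0.08 ,  0.029]))]
honey [(0.72, array([0.67 , 0.421, 0.047]))]
```

View pics/w3b.png

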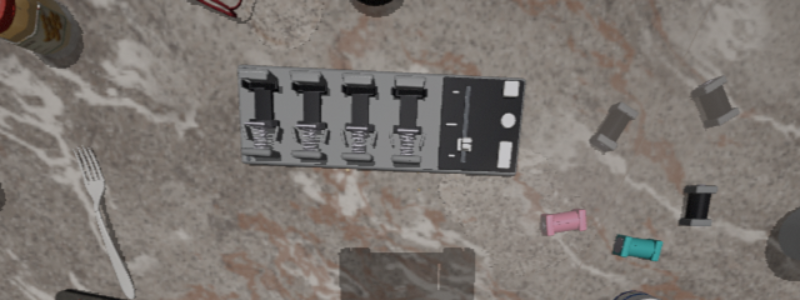

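Run:
```python
from h import *
import pickle
P=pickle.load(open('w3.pkl','rb')); im=cv2.imread('pics/w3.png')
g=im.min(2)
w=(g>200).astype(np.uint8); w[:50]=0;w[150:]=0;w[:,:350]=0;w[:,425:]=0
n,l,st,ce=cv2.connectedComponentsWithStats(w)
for i in range(1,n):
    if st[i,4]>8: print(st[i],ce[i].round(1),p2w(P,*ce[i],.027).round(4))
cv2.imwrite('pics/w3c.png',cv2.resize(im[45:145,185:385],None,fx=4,fy=4,interpolation=cv2.INTER_CUBIC))
```

```text
(no output)
```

View pics/w3c.png

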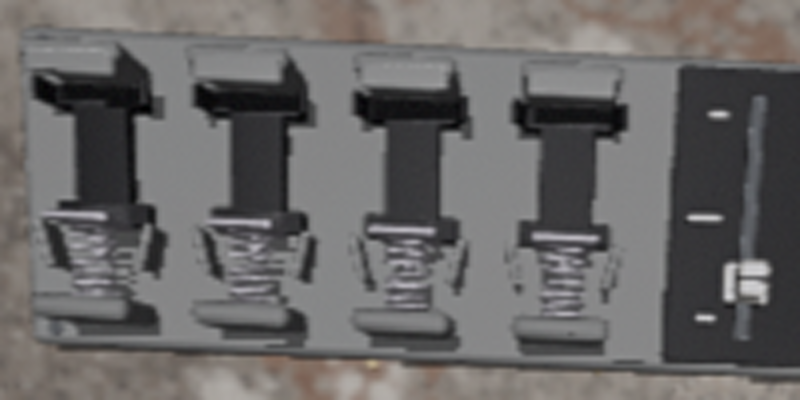

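The crop shows the rails (centres about (104,160), (260,165), (413,170) and (567,170)), the lip edges, the plate tops as white lines, the marks at (718,114), (705,217) and (706,318), and the fin at (750,275). I fit the charger pose to these.

Run:
```python
from h import *
import pickle
from scipy.optimize import least_squares
P=pickle.load(open('w3.pkl','rb')); im=cv2.imread('pics/w3.png')
f=lambda u,v:(u/4+185-.4,v/4+45-.4)
obs=[]
for k,(u,v) in enumerate([(75,216),(239,224),(402,231),(568,238)]): obs.append((*f(u,v),-23,-56*k,57,1,1))
for k,(u,v) in enumerate([(83,77),(240,85),(403,91),(573,97)]): obs.append((*f(u,v),20,-56*k,56,.3 if k<2 else 1,1))
for k,(u,v) in enumerate([(104,160),(260,165),(413,170),(568,170)]): obs.append((*f(u,v),0,-56*k,23,1,0))
def pr(q,o):
    c,s=np.cos(q[2]),np.sin(q[2]); x,y=o[2]/1e3,o[3]/1e3
    return w2p(P,[q[0]+c*x-s*y,q[1]+s*x+c*y,o[4]/1e3])
def res(q):
    r=[]
    for o in obs:
        u,v=pr(q,o); r+=[(u-o[0])*o[5],(v-o[1])*o[6]]
    return r
S=least_squares(res,[.58,.2,0]); q=S.x; print(q,np.degrees(q[2]),np.array(S.fun).reshape(-1,2).round(1).tolist())
Rm=np.array([[np.cos(q[2]),-np.sin(q[2])],[np.sin(q[2]),np.cos(q[2])]])
for k in range(4): print('bay',k+1,(q[:2]+Rm@[0,-.056*k]).round(4))
for n,(u,v),z in [('m70',(718,114),.018),('m35',(705,217),.018),('m0',(706,318),.018),('fin',(750,270),.04),('trackfar',(760,96),.018),('tracknear',(742,338),.018)]:
    w=p2w(P,*f(u,v),z); print(n,w.round(4),'in bay4 frame',(Rm.T@(w[:2]-q[:2])+[0,.168]).round(4))
k=im[60:145,395:425].min(2); print(k.max()); 
for u,v,z in [(409,71,.027),(407,97,.027),(404,124,.027)]: 
    w=p2w(P,u,v,z); print('key',w.round(4),(Rm.T@(w[:2]-q[:2])+[0,.168]).round(4))
np.save('bay.npy',q)
```

```text
[ 0.59699431  0.20383645 -0.03946463] -2.2611565178458206 [[0.1, -0.1], [0.2, -0.4], [0.4, -0.5], [-0.2, -0.6], [-1.0, 0.4], [-0.1, 0.1], [0.6, 0.4], [-0.1, 0.7], [-0.3, -0.0], [-0.4, 0.0], [0.1, 0.0], [0.1, 0.0]]
bay 1 [0.597  0.2038]
bay 2 [0.5948 0.1479]
bay 3 [0.5926 0.0919]
bay 4 [0.5904 0.036 ]
m70 [ 0.6129 -0.0181  0.018 ] in bay4 frame [ 0.0246 -0.0532]
m35 [ 0.5781 -0.0144  0.018 ] in bay4 frame [-0.0103 -0.0509]
m0 [ 0.5427 -0.0158  0.018 ] in bay4 frame [-0.0456 -0.0536]
fin [ 0.5577 -0.0286  0.04  ] in bay4 frame [-0.0301 -0.0658]
trackfar [ 0.6188 -0.0331  0.018 ] in bay4 frame [ 0.0312 -0.0679]
tracknear [ 0.5355 -0.0295  0.018 ] in bay4 frame [-0.0522 -0.0676]
199
key [ 0.6139 -0.0808  0.027 ] [ 0.0282 -0.1157]
key [ 0.5794 -0.0801  0.027 ] [-0.0063 -0.1164]
key [ 0.5423 -0.078   0.027 ] [-0.0435 -0.1158]
```

{"op": "arm_command", "data": {"motion": [{"x": -0.004, "y": 0.04, "z": 0.0, "ax": 0, "ay": 0, "az": 0, "hand": 0}, {"x": -0.008, "y": 0.085, "z": 0.0, "ax": 0, "ay": 0, "az": 0, "hand": 0}, {"x": -0.012, "y": 0.13, "z": 0.02, "ax": 0, "ay": 0, "az": 0, "hand": 0}, {"x": -0.016, "y": 0.175, "z": 0.04, "ax": 0, "ay": 0, "az": 0, "hand": 0}, {"x": -0.021, "y": 0.22, "z": 0.06, "ax": 0, "ay": 0, "az": 0, "hand": 0}, {"x": -0.021, "y": 0.265, "z": 0.08, "ax": 0, "ay": 0, "az": 0, "hand": 0}, {"x": -0.021, "y": 0.31, "z": 0.1, "ax": 0, "ay": 0, "az": 0, "hand": 0}, {"x": -0.021, "y": 0.355, "z": 0.12, "ax": 0, "ay": 0, "az": 0, "hand": 0}, {"x": -0.021, "y": 0.355, "z": 0.15, "ax": 0, "ay": 0, "az": 0, "hand": 0}, {"x": -0.021, "y": 0.355, "z": 0.15, "ax": 0, "ay": 0, "az": 0, "hand": 0}]}}

```text
time: 5.65
tool_pos: [0.4179, -0.309, 0.2444]
orientation: [-3.135, 0.004, 0.011]
wrist_force: [-0.3, -0.0, 0.4]
opening: 0.999
finger_force: 0.0
```

```bash
cat >> h.py <<'E'
def cells(fn):
    """dark barrels near the traced cells in a wrist picture -> world centre, yaw"""
    s=observe(); im,P=snap('wrist',fn); print(s['time'].__round__(2),s['tool_pos'].round(4))
    for d in trace('wrist','cell1_mid'):
        m=d['region'].astype(np.uint8)
        if m.sum()<50: continue
        (c,sz,a)=cv2.minAreaRect(np.argwhere(m)[:,::-1].astype(np.float32)); bx=cv2.boxPoints((c,sz,a))
        W=np.array([p2w(P,u,v,.02)[:2] for u,v in bx]); e=[W[1]-W[0],W[2]-W[1]]; L=[np.linalg.norm(x) for x in e]
        a=e[int(np.argmax(L))]; a=a*np.sign(a[0]); col=im[d['region']].mean(0).round()
        print(round(d['conf'],2),np.round(c),W.mean(0).round(4),'yaw',np.degrees(np.arctan2(a[1],a[0])).round(1),'size',np.round(L,3),col)
    return im,P
E
python3 - <<'E'
from h import *
im,P=cells('w4.png')
for d in look_for('wrist','cell1_mid'): print(d['conf'],c2w(P,d['location']).round(4))
E
```

```text
5.65 [ 0.4179 -0.309   0.2444]
0.98 [275. 195.] [ 0.4324 -0.2554] yaw 83.6 size [0.029 0.051] [ 64. 143. 143.]
0.91 [187. 167.] [ 0.4638 -0.1594] yaw -81.0 size [0.057 0.026] [173. 118. 139.]
0.77 [223.  57.] [ 0.5738 -0.208 ] yaw -32.0 size [0.05  0.031] [65. 65. 66.]
0.97 [ 0.467  -0.1583  0.0251]
0.76 [ 0.4313 -0.2549  0.0246]
0.57 [ 0.5752 -0.2099  0.0224]
```

View pics/w4.png

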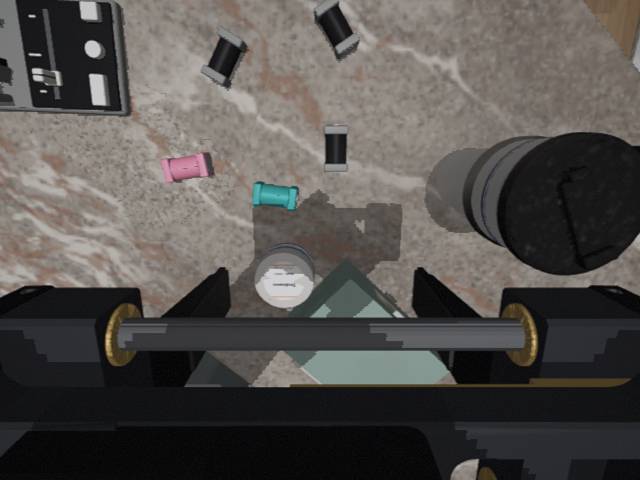

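Cell A is at (336,148) with collars at (337,129) and (335,167); cell B is at (224,57) and cell C at (337,27). The thermos occupies u > 465.

Run:
```python
from h import *
P=camera_params('wrist')
for n,u,v,z in [('A far',337,124,.026),('A near',335,171,.026),('A mid',336,148,.02),('thermos L base',468,180,.0),('thermos L top',497,195,.2),('boxtop',345,262,.09),('B1',232,33,.026),('B2',215,82,.026),('C1',324,5,.026),('C2',350,51,.026)]: print(n,p2w(P,u,v,z).round(4))
print(to([.484,-.322,.1],0))
```

```text
A far [ 0.5137 -0.3267  0.026 ]
A near [ 0.4642 -0.3251  0.026 ]
A mid [ 0.4888 -0.3261  0.02  ]
thermos L base [ 0.452  -0.4844  0.    ]
thermos L top [ 0.4612 -0.4203  0.2   ]
boxtop [ 0.3796 -0.3334  0.09  ]
B1 [ 0.601  -0.2197  0.026 ]
B2 [ 0.5552 -0.1991  0.026 ]
C1 [ 0.6259 -0.3123  0.026 ]
C2 [ 0.5847 -0.339   0.026 ]
(array([0.0631, 0.0125, 0.1511]), array([ 0.0009, -0.0012,  0.0006]))
```

{"op": "arm_command", "data": {"motion": [{"x": 0.03, "y": 0.006, "z": 0.03, "ax": 0, "ay": 0, "az": 0.02, "hand": 0}, {"x": 0.068, "y": 0.015, "z": 0.07, "ax": 0, "ay": 0, "az": 0.03, "hand": 0}, {"x": 0.068, "y": 0.015, "z": 0.12, "ax": 0, "ay": 0, "az": 0.03, "hand": 0}, {"x": 0.068, "y": 0.015, "z": 0.15, "ax": 0, "ay": 0, "az": 0.03, "hand": 0}, {"x": 0.068, "y": 0.015, "z": 0.15, "ax": 0, "ay": 0, "az": 0.03, "hand": 0}, {"x": 0.068, "y": 0.015, "z": 0.15, "ax": 0, "ay": 0, "az": 0.03, "hand": 0}]}}

```text
time: 6.4
tool_pos: [0.4894, -0.3246, 0.1018]
orientation: [3.14, -0.045, 0.003]
wrist_force: [0.7, -0.2, 0.1]
opening: 1.001
finger_force: 0.0
```

Run:
```python
from h import *
s=observe();print(s['tool_pos'].round(4),s['orientation'].round(4))
im,P=snap('wrist'); 
g=cv2.cvtColor(im,cv2.COLOR_RGB2GRAY)
cv2.imwrite('pics/w5.png',cv2.resize(cv2.cvtColor(im,cv2.COLOR_RGB2BGR)[150:350,220:440],None,fx=2,fy=2))
print(camera_params('wrist')['T'][:3,3], w2p(P,[.487,-.325,.026]))
```

```text
[ 0.4894 -0.3246  0.1018] [ 3.1398e+00 -4.5500e-02  3.0000e-03]
[ 0.55987827 -0.32660687  0.27368667] (np.float64(321.5580744271548), np.float64(248.9699917759318))
```

View pics/w5.png

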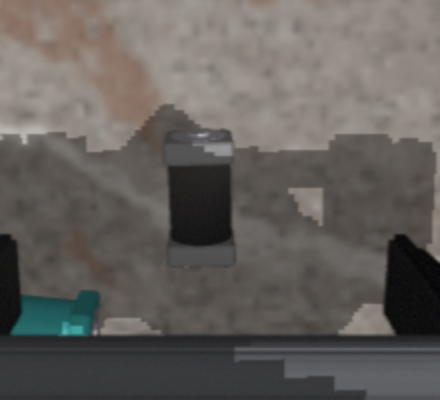

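{"op": "arm_command", "data": {"motion": [{"x": -0.002, "y": 0, "z": 0.03, "ax": 0, "ay": 0, "az": 0, "hand": 100}, {"x": -0.002, "y": 0, "z": 0.06, "ax": 0, "ay": 0, "az": 0, "hand": 100}, {"x": -0.002, "y": 0, "z": 0.085, "ax": 0, "ay": 0, "az": 0, "hand": 100}, {"x": -0.002, "y": 0, "z": 0.097, "ax": 0, "ay": 0, "az": 0, "hand": 100}, {"x": -0.002, "y": 0, "z": 0.097, "ax": 0, "ay": 0, "az": 0, "hand": 100}, {"x": -0.002, "y": 0, "z": 0.097, "ax": 0, "ay": 0, "az": 0, "hand": 255}, {"x": -0.002, "y": 0, "z": 0.097, "ax": 0, "ay": 0, "az": 0, "hand": 255}, {"x": -0.002, "y": 0, "z": 0.097, "ax": 0, "ay": 0, "az": 0, "hand": 255}, {"x": -0.002, "y": 0, "z": 0.097, "ax": 0, "ay": 0, "az": 0, "hand": 255}, {"x": -0.002, "y": 0, "z": 0.097, "ax": 0, "ay": 0, "az": 0, "hand": 255}]}}

```text
time: 7.45
tool_pos: [0.4864, -0.3247, 0.0032]
orientation: [3.141, -0.047, 0.001]
wrist_force: [-0.1, 0.9, 4.9]
opening: 0.251
finger_force: 29.9
```

Run:
```python
from h import *
s=observe();print(s)
q=np.load('bay.npy');print(q)
c,sn=np.cos(q[2]),np.sin(q[2])
# TCP for home point of bay4 with cell center offset d behind TCP along tool
b4=q[:2]+np.array([-sn*-.168,c*-.168]);print(b4)
```

```text
{'time': 7.45, 'joint_positions': array([-6.80412687e-01,  2.04909794e-01,  1.94452656e+00,  1.59308912e-04,
        9.91406443e-01,  9.20486923e-01]), 'joint_velocities': array([ 0.00043476, -0.00089822, -0.00580415, -0.0002584 ,  0.00685609,
       -0.00057516]), 'joint_efforts': array([-2.14452669e-01, -3.87947667e+01, -2.97006691e+01,  9.51501704e-02,
       -4.70360729e-02,  3.06779612e-02]), 'tool_pos': array([ 0.48643405, -0.32468698,  0.00317627]), 'orientation': array([ 3.14087657e+00, -4.74158513e-02,  1.05580868e-03]), 'wrist_force': array([-0.06297457,  0.93147941,  4.87044134]), 'wrist_torque': array([0.01623996, 0.02019442, 0.02548832]), 'finger_force': 29.94315415620804, 'opening': 0.2512607324256923}
[ 0.59699431  0.20383645 -0.03946463]
[0.59036597 0.03596726]
```

```bash
cat >> h.py <<'E'
def ins(bay,cx,cz,th,d,yaw=None):
    q=np.load('bay.npy'); y=q[2] if yaw is None else yaw
    c=np.array([cx/1e3,-.056*(bay-1),(36+cz)/1e3]); t=np.radians(th)
    c=c+d*np.array([np.sin(t),0,-np.cos(t)])
    Z=R.from_euler('z',q[2]); p=Z.apply(c)+[q[0],q[1],0]
    return p.round(4),to(p,np.degrees(q[2]),th)
E
python3 - <<'E'
from h import *
print(ins(4,-40,100,0,.0098)); print(ins(4,4,30,20,.0098))
E
```

```text
(array([0.5504, 0.0375, 0.1262]), (array([ 0.0531, -0.364 , -0.1231]), array([ 0.0003, -0.0007,  0.0093])))
(array([0.5977, 0.0357, 0.0568]), (array([ 0.1004, -0.3635, -0.0537]), array([-0.0013,  0.3484,  0.0092])))
```

{"op": "arm_command", "data": {"motion": [{"x": 0, "y": 0, "z": -0.04, "ax": 0, "ay": 0, "az": 0, "hand": 255}, {"x": 0, "y": 0, "z": -0.085, "ax": 0, "ay": 0, "az": 0, "hand": 255}, {"x": 0.0, "y": -0.03, "z": -0.123, "ax": 0, "ay": 0, "az": 0.009, "hand": 255}, {"x": 0.01, "y": -0.075, "z": -0.123, "ax": 0, "ay": 0, "az": 0.009, "hand": 255}, {"x": 0.02, "y": -0.12, "z": -0.123, "ax": 0, "ay": 0, "az": 0.009, "hand": 255}, {"x": 0.03, "y": -0.165, "z": -0.123, "ax": 0, "ay": 0, "az": 0.009, "hand": 255}, {"x": 0.04, "y": -0.21, "z": -0.123, "ax": 0, "ay": 0, "az": 0.009, "hand": 255}, {"x": 0.053, "y": -0.26, "z": -0.123, "ax": 0, "ay": 0, "az": 0.009, "hand": 255}, {"x": 0.053, "y": -0.31, "z": -0.123, "ax": 0, "ay": 0, "az": 0.009, "hand": 255}, {"x": 0.053, "y": -0.364, "z": -0.123, "ax": 0, "ay": 0, "az": 0.009, "hand": 255}]}}

```text
time: 8.45
tool_pos: [0.5498, 0.034, 0.1255]
orientation: [-3.141, 0.062, 0.0]
wrist_force: [0.2, -0.6, -0.7]
opening: 0.249
finger_force: 30.0
```

{"op": "arm_command", "data": {"motion": [{"x": 0, "y": 0, "z": 0, "ax": 0, "ay": 0.12, "az": 0, "hand": 255}, {"x": 0, "y": 0, "z": 0, "ax": 0, "ay": 0.24, "az": 0, "hand": 255}, {"x": 0, "y": 0, "z": 0, "ax": 0, "ay": 0.348, "az": 0, "hand": 255}, {"x": 0, "y": 0, "z": 0, "ax": 0, "ay": 0.348, "az": 0, "hand": 255}, {"x": 0, "y": 0, "z": 0, "ax": 0, "ay": 0.348, "az": 0, "hand": 255}, {"x": 0, "y": 0, "z": 0, "ax": 0, "ay": 0.348, "az": 0, "hand": 255}]}}

```text
time: 9.05
tool_pos: [0.5512, 0.0318, 0.1268]
orientation: [3.087, -0.061, 0.543]
wrist_force: [0.3, 0.3, -0.6]
opening: 0.25
finger_force: 30.0
```

Run:
```python
from h import *
s=observe();print(s['time'],s['tool_pos'].round(4),s['wrist_force'],s['opening'],s['finger_force'])
print(ins(4,4,30,20,.0098))
im,P=snap('wrist','w6.png'); im2,S=snap('side','s6.png')
cv2.imwrite('pics/w6c.png',np.vstack([cv2.resize(cv2.imread('pics/w6.png')[60:310,120:520],None,fx=1.5,fy=1.5),cv2.resize(cv2.imread('pics/s6.png')[180:300,250:450],None,fx=3,fy=3)[:220]]))
print(w2p(P,[.5904+.02,.036-.0008,.056]))
```

```text
9.05 [0.5512 0.0318 0.1268] [ 0.27600962  0.28601845 -0.63250319] 0.25017709657055953 29.952280819416046
(array([0.5977, 0.0357, 0.0568]), (array([ 0.0197, -0.0057,  0.0816]), array([ 0.    ,  0.0008, -0.0002])))
(np.float64(313.3910475574935), np.float64(200.57254202455493))
```

View pics/w6c.png

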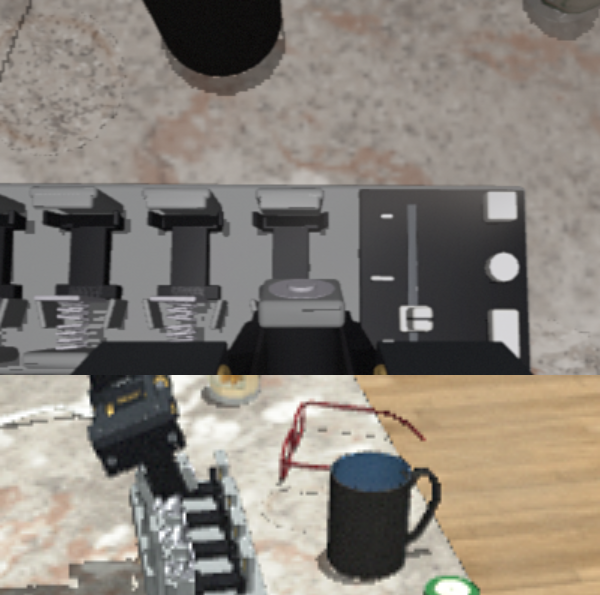

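The cell is held nub-up at crop (301,290). The lip edge of bay 4 is at full-picture (313,200), as predicted. Lowering to the pre-insert pose.

{"op": "arm_command", "data": {"motion": [{"x": 0.02, "y": -0.0057, "z": 0.02, "ax": 0, "ay": 0, "az": 0, "hand": 255}, {"x": 0.02, "y": -0.0057, "z": 0.045, "ax": 0, "ay": 0, "az": 0, "hand": 255}, {"x": 0.0197, "y": -0.0057, "z": 0.07, "ax": 0, "ay": 0, "az": 0, "hand": 255}, {"x": 0.0197, "y": -0.0057, "z": 0.0816, "ax": 0, "ay": 0, "az": 0, "hand": 255}, {"x": 0.0197, "y": -0.0057, "z": 0.0816, "ax": 0, "ay": 0, "az": 0, "hand": 255}, {"x": 0.0197, "y": -0.0057, "z": 0.0816, "ax": 0, "ay": 0, "az": 0, "hand": 255}, {"x": 0.0197, "y": -0.0057, "z": 0.0816, "ax": 0, "ay": 0, "az": 0, "hand": 255}]}}

```text
time: 9.85
tool_pos: [0.5972, 0.0359, 0.057]
orientation: [3.086, -0.061, 0.545]
wrist_force: [1.1, 0.4, -1.1]
opening: 0.25
finger_force: 30.0
```

Run:
```python
from h import *
s=observe();print(s['time'],s['tool_pos'].round(4),s['wrist_force'],s['opening'],s['finger_force'])
for a in [(4,30,20),(-4,27,20),(-8,25,20),(-8,20,20),(-8,14,15),(-7,6,7),(-6,1,0),(-1,.5,0)]: print(a,ins(4,*a,.0098))
```

```text
9.85 [0.5972 0.0359 0.057 ] [ 1.13638309  0.36241929 -1.06851828] 0.24980042369478514 29.993079900741577
(4, 30, 20) (array([0.5977, 0.0357, 0.0568]), (array([0.0004, 0.0002, 0.0004]), array([-0.    , -0.0008,  0.0002])))
(-4, 27, 20) (array([0.5897, 0.036 , 0.0538]), (array([-0.0082,  0.0002,  0.0005]), array([-0.    , -0.0008,  0.0002])))
(-8, 25, 20) (array([0.5857, 0.0362, 0.0518]), (array([-0.0126,  0.0002,  0.001 ]), array([-0.    , -0.0008,  0.0002])))
(-8, 20, 20) (array([0.5857, 0.0362, 0.0468]), (array([-0.0143,  0.0002,  0.0057]), array([-0.    , -0.0008,  0.0002])))
(-8, 14, 15) (array([0.5849, 0.0362, 0.0405]), (array([-0.0172,  0.0002,  0.0113]), array([-0.    , -0.088 ,  0.0002])))
(-7, 6, 7) (array([0.5846, 0.0362, 0.0323]), (array([-0.0204,  0.0002,  0.0189]), array([-0.000e+00, -2.277e-01,  2.000e-04])))
(-6, 1, 0) (array([0.5844, 0.0362, 0.0272]), (array([-0.0223,  0.0002,  0.0236]), array([ 0.000e+00, -3.498e-01,  2.000e-04])))
(-1, 0.5, 0) (array([0.5894, 0.036 , 0.0267]), (array([-0.0178,  0.0002,  0.0258]), array([ 0.000e+00, -3.498e-01,  2.000e-04])))
```

Push, watching the force.

{"op": "arm_command", "data": {"motion": [{"x": -0.004, "y": 0, "z": 0.0002, "ax": 0, "ay": 0, "az": 0, "hand": 255}, {"x": -0.008, "y": 0, "z": 0.0004, "ax": 0, "ay": 0, "az": 0, "hand": 255}, {"x": -0.0126, "y": 0, "z": 0.001, "ax": 0, "ay": 0, "az": 0, "hand": 255}, {"x": -0.0126, "y": 0, "z": 0.001, "ax": 0, "ay": 0, "az": 0, "hand": 255}, {"x": -0.0126, "y": 0, "z": 0.001, "ax": 0, "ay": 0, "az": 0, "hand": 255}]}}

```text
time: 10.35
tool_pos: [0.588, 0.0363, 0.0538]
orientation: [3.085, -0.061, 0.556]
wrist_force: [6.8, 0.2, 4.1]
opening: 0.25
finger_force: 30.0
```

{"op": "arm_command", "data": {"motion": [{"x": -0.0026, "y": 0, "z": 0.0012, "ax": 0, "ay": 0, "az": 0, "hand": 255}, {"x": -0.0026, "y": 0, "z": 0.0012, "ax": 0, "ay": 0, "az": 0, "hand": 255}, {"x": -0.0026, "y": 0, "z": 0.0012, "ax": 0, "ay": 0, "az": 0, "hand": 255}]}}

```text
time: 10.65
tool_pos: [0.587, 0.0364, 0.0527]
orientation: [3.084, -0.061, 0.559]
wrist_force: [8.7, -0.0, 5.4]
opening: 0.251
finger_force: 30.0
```

```bash
cat >> h.py <<'E'
def where(bay,d):
    q=np.load('bay.npy'); s=observe(); A=R.from_rotvec(s['orientation']); Z=R.from_euler('z',q[2])
    c=Z.inv().apply(s['tool_pos']-A.apply([0,0,d])-[q[0],q[1],.036])*1e3+[0,56*(bay-1),0]
    x=Z.inv().apply(A.apply([1,0,0])); return round(s['time'],2),c.round(1),'tilt',np.degrees(np.arcsin(x[2])).round(1),'F',s['wrist_force'].round(1),'T',s['wrist_torque'].round(2),round(s['opening'],3)
E
python3 - <<'E'
from h import *
print(where(4,.0098))
for a in [(-8,20,20),(-8,14,15),(-7,6,7),(-6,1,0),(-1,.5,0)]: print(a,ins(4,*a,.0098))
E
```

```text
(10.65, array([-6.9,  0.3, 25.9]), 'tilt', np.float64(20.6), 'F', array([ 8.7, -0. ,  5.4]), 'T', array([ 0.04, -1.32, -0.05]), 0.251)
(-8, 20, 20) (array([0.5857, 0.0362, 0.0468]), (array([-0.0032,  0.0003,  0.0051]), array([-0.0003, -0.0098,  0.0001])))
(-8, 14, 15) (array([0.5849, 0.0362, 0.0405]), (array([-0.0062,  0.0003,  0.0107]), array([-0.0002, -0.097 ,  0.0002])))
(-7, 6, 7) (array([0.5846, 0.0362, 0.0323]), (array([-0.0094,  0.0003,  0.0183]), array([-2.000e-04, -2.367e-01,  2.000e-04])))
(-6, 1, 0) (array([0.5844, 0.0362, 0.0272]), (array([-0.0114,  0.0003,  0.023 ]), array([-2.000e-04, -3.588e-01,  2.000e-04])))
(-1, 0.5, 0) (array([0.5894, 0.036 , 0.0267]), (array([-0.0069,  0.0003,  0.0252]), array([-2.000e-04, -3.588e-01,  2.000e-04])))
```

{"op": "arm_command", "data": {"motion": [{"x": -0.0015, "y": 0, "z": 0.0025, "ax": 0, "ay": -0.01, "az": 0, "hand": 255}, {"x": -0.0028, "y": 0, "z": 0.0051, "ax": 0, "ay": -0.02, "az": 0, "hand": 255}, {"x": -0.0028, "y": 0, "z": 0.0051, "ax": 0, "ay": -0.02, "az": 0, "hand": 255}, {"x": -0.0028, "y": 0, "z": 0.0051, "ax": 0, "ay": -0.02, "az": 0, "hand": 255}]}}

```text
time: 11.05
tool_pos: [0.5871, 0.0364, 0.0477]
orientation: [3.089, -0.061, 0.532]
wrist_force: [9.4, 0.5, 5.2]
opening: 0.248
finger_force: 30.0
```

Run:
```python
from h import *
print(where(4,.0098))
for a in [(-8,20,20),(-7.5,14,15),(-7,6,7),(-6,1,0),(-1,.5,0)]: print(a,ins(4,*a,.0098))
```

```text
(11.05, array([-6.6,  0.3, 20.9]), 'tilt', np.float64(19.5), 'F', array([9.4, 0.5, 5.2]), 'T', array([ 0.03, -1.52,  0.01]), 0.248)
(-8, 20, 20) (array([0.5857, 0.0362, 0.0468]), (array([-0.0015,  0.0003,  0.0004]), array([-0.0003,  0.0083,  0.    ])))
(-7.5, 14, 15) (array([0.5854, 0.0362, 0.0405]), (array([-0.0039,  0.0003,  0.0062]), array([-0.0003, -0.079 ,  0.    ])))
(-7, 6, 7) (array([0.5846, 0.0362, 0.0323]), (array([-0.0075,  0.0003,  0.0137]), array([-0.0003, -0.2186,  0.    ])))
(-6, 1, 0) (array([0.5844, 0.0362, 0.0272]), (array([-0.0094,  0.0003,  0.0184]), array([-3.000e-04, -3.408e-01,  1.000e-04])))
(-1, 0.5, 0) (array([0.5894, 0.036 , 0.0267]), (array([-0.0048,  0.0003,  0.0206]), array([-3.000e-04, -3.408e-01,  1.000e-04])))
```

{"op": "arm_command", "data": {"motion": [{"x": -0.0017, "y": 0, "z": 0.003, "ax": 0, "ay": -0.04, "az": 0, "hand": 255}, {"x": -0.0032, "y": 0, "z": 0.0062, "ax": 0, "ay": -0.08, "az": 0, "hand": 255}, {"x": -0.0032, "y": 0, "z": 0.0062, "ax": 0, "ay": -0.08, "az": 0, "hand": 255}, {"x": -0.0032, "y": 0, "z": 0.0062, "ax": 0, "ay": -0.08, "az": 0, "hand": 255}]}}

```text
time: 11.45
tool_pos: [0.5871, 0.0364, 0.041]
orientation: [3.109, -0.061, 0.411]
wrist_force: [10.9, 0.2, 4.4]
opening: 0.249
finger_force: 30.0
```

Run:
```python
from h import *
print(where(4,.0098))
for a in [(-7,14,15),(-6.5,6,7),(-6,1,0),(-1,.5,0)]: print(a,ins(4,*a,.0098))
```

```text
(11.45, array([-5.8,  0.3, 14.5]), 'tilt', np.float64(15.1), 'F', array([10.9,  0.2,  4.4]), 'T', array([ 0.03, -1.94,  0.02]), 0.249)
(-7, 14, 15) (array([0.5859, 0.0361, 0.0405]), (array([-0.0013,  0.0003,  0.0002]), array([-0.0003, -0.001 , -0.    ])))
(-6.5, 6, 7) (array([0.5851, 0.0362, 0.0323]), (array([-0.0043,  0.0003,  0.0079]), array([-0.0003, -0.1407, -0.    ])))
(-6, 1, 0) (array([0.5844, 0.0362, 0.0272]), (array([-0.0063,  0.0003,  0.0126]), array([-0.0003, -0.2628,  0.    ])))
(-1, 0.5, 0) (array([0.5894, 0.036 , 0.0267]), (array([-0.0016,  0.0003,  0.0144]), array([-0.0003, -0.2628,  0.    ])))
```

{"op": "arm_command", "data": {"motion": [{"x": -0.0014, "y": 0, "z": 0.003, "ax": 0, "ay": -0.05, "az": 0, "hand": 255}, {"x": -0.0028, "y": 0, "z": 0.006, "ax": 0, "ay": -0.1, "az": 0, "hand": 255}, {"x": -0.0032, "y": 0, "z": 0.0079, "ax": 0, "ay": -0.14, "az": 0, "hand": 255}, {"x": -0.0032, "y": 0, "z": 0.0079, "ax": 0, "ay": -0.14, "az": 0, "hand": 255}, {"x": -0.0032, "y": 0, "z": 0.0079, "ax": 0, "ay": -0.14, "az": 0, "hand": 255}]}}

```text
time: 11.95
tool_pos: [0.5846, 0.0364, 0.0309]
orientation: [3.133, -0.062, 0.187]
wrist_force: [10.4, -0.1, 2.8]
opening: 0.253
finger_force: 30.0
```

Run:
```python
from h import *
print(where(4,.0098))
for a in [(-6,1,0),(-5,0.5,0),(-1,.5,0)]: print(a,ins(4,*a,.0098))
```

```text
(11.95, array([-6.9,  0.2,  4.6]), 'tilt', np.float64(6.8), 'F', array([10.4, -0.1,  2.8]), 'T', array([ 0.06, -1.65, -0.05]), 0.253)
(-6, 1, 0) (array([0.5844, 0.0362, 0.0272]), (array([-0.0007,  0.0002,  0.0036]), array([-2.000e-04, -1.193e-01,  1.000e-04])))
(-5, 0.5, 0) (array([0.5854, 0.0362, 0.0267]), (array([0.0002, 0.0002, 0.0042]), array([-2.000e-04, -1.193e-01,  1.000e-04])))
(-1, 0.5, 0) (array([0.5894, 0.036 , 0.0267]), (array([0.0042, 0.0002, 0.0047]), array([-2.000e-04, -1.193e-01,  1.000e-04])))
```

{"op": "arm_command", "data": {"motion": [{"x": -0.0003, "y": 0, "z": 0.0018, "ax": 0, "ay": -0.06, "az": 0, "hand": 255}, {"x": -0.0006, "y": 0, "z": 0.0036, "ax": 0, "ay": -0.119, "az": 0, "hand": 255}, {"x": -0.0006, "y": 0, "z": 0.0038, "ax": 0, "ay": -0.119, "az": 0, "hand": 255}, {"x": -0.0006, "y": 0, "z": 0.004, "ax": 0, "ay": -0.119, "az": 0, "hand": 255}, {"x": -0.0006, "y": 0, "z": 0.004, "ax": 0, "ay": -0.119, "az": 0, "hand": 255}]}}

```text
time: 12.45
tool_pos: [0.5837, 0.0365, 0.0261]
orientation: [-3.141, 0.062, 0.002]
wrist_force: [8.0, 0.5, 3.1]
opening: 0.254
finger_force: 30.0
```

Run:
```python
from h import *
print(where(4,.0098))
```

```text
(12.45, array([-6.7,  0.2, -0.1]), 'tilt', np.float64(-0.1), 'F', array([8. , 0.5, 3.1]), 'T', array([-0.05, -1.5 , -0.13]), 0.254)
```

{"op": "arm_command", "data": {"motion": [{"x": 0.003, "y": 0, "z": 0, "ax": 0, "ay": 0, "az": 0, "hand": 255}, {"x": 0.006, "y": 0, "z": 0, "ax": 0, "ay": 0, "az": 0, "hand": 255}, {"x": 0.006, "y": 0, "z": 0, "ax": 0, "ay": 0, "az": 0, "hand": 255}, {"x": 0.006, "y": 0, "z": 0, "ax": 0, "ay": 0, "az": 0, "hand": 150}, {"x": 0.006, "y": 0, "z": 0, "ax": 0, "ay": 0, "az": 0, "hand": 150}, {"x": 0.006, "y": 0, "z": 0, "ax": 0, "ay": 0, "az": 0, "hand": 150}, {"x": 0.006, "y": 0, "z": 0, "ax": 0, "ay": 0, "az": 0, "hand": 150}, {"x": 0.0, "y": 0, "z": -0.04, "ax": 0, "ay": 0, "az": 0, "hand": 150}, {"x": 0.0, "y": 0, "z": -0.085, "ax": 0, "ay": 0, "az": 0, "hand": 150}, {"x": 0.0, "y": 0, "z": -0.12, "ax": 0, "ay": 0, "az": 0, "hand": 150}]}}

```text
time: 13.45
tool_pos: [0.5808, 0.0366, 0.1449]
orientation: [-3.141, 0.061, 0.017]
wrist_force: [1.1, 0.0, 1.3]
opening: 0.416
finger_force: 0.0
```

{"op": "arm_command", "data": {"motion": [{"x": -0.04, "y": 0.02, "z": -0.03, "ax": 0, "ay": 0, "az": 0, "hand": 100}, {"x": -0.08, "y": 0.05, "z": -0.06, "ax": 0, "ay": 0, "az": 0, "hand": 0}, {"x": -0.08, "y": 0.09, "z": -0.08, "ax": 0, "ay": 0, "az": 0, "hand": 0}, {"x": -0.08, "y": 0.13, "z": -0.08, "ax": 0, "ay": 0, "az": 0, "hand": 0}, {"x": -0.08, "y": 0.17, "z": -0.08, "ax": 0, "ay": 0, "az": 0, "hand": 0}, {"x": -0.08, "y": 0.17, "z": -0.08, "ax": 0, "ay": 0, "az": 0, "hand": 0}, {"x": -0.08, "y": 0.17, "z": -0.08, "ax": 0, "ay": 0, "az": 0, "hand": 0}, {"x": -0.08, "y": 0.17, "z": -0.08, "ax": 0, "ay": 0, "az": 0, "hand": 0}]}}

```text
time: 14.25
tool_pos: [0.495, -0.1293, 0.2235]
orientation: [-3.14, 0.06, 0.019]
wrist_force: [-0.6, 0.6, -1.0]
opening: 0.989
finger_force: 0.0
```

Run:
```python
from h import *
im,P=cells('w7.png'); print([(round(d['conf'],2),c2w(P,d['location']).round(4)) for d in look_for('wrist','cell1_mid')])
import pickle;pickle.dump(P,open('w7.pkl','wb'))
q=np.load('bay.npy');Z=R.from_euler('z',q[2])
for p in [[.023,-.168,.049],[-.027,-.168,.049],[.02,-.168,.056]]: print(w2p(P,Z.apply(p)+[q[0],q[1],0]))
```

```text
14.25 [ 0.495  -0.1293  0.2235]
0.98 [347. 236.] [ 0.4653 -0.1568] yaw -81.2 size [0.049 0.031] [129.  83.  97.]
0.78 [394. 130.] [ 0.5751 -0.206 ] yaw -29.8 size [0.05  0.028] [78. 76. 77.]
0.64 [268. 168.] [ 0.5427 -0.0762] yaw -4.1 size [0.015 0.032] [192. 191. 192.]
0.62 [434. 259.] [ 0.435  -0.2538] yaw 78.6 size [0.03  0.056] [ 57. 130. 129.]
[(0.98, array([ 0.4375, -0.254 ,  0.0248])), (0.85, array([ 0.4704, -0.156 ,  0.0259])), (0.64, array([ 0.5736, -0.2054,  0.0214]))]
(np.float64(136.2853138698131), np.float64(96.07243843022079))
(np.float64(143.60869513453932), np.float64(152.43743610139467))
(np.float64(132.7930269417579), np.float64(98.7016764785636))
```

View pics/w7.png

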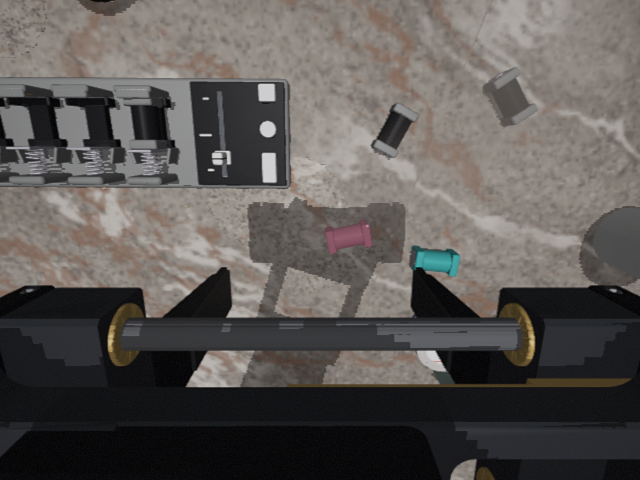

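Bay 4 holds its cell at (149,120), with the collar under the lip. Cell B is at (394,130) and cell C at (510,97). Next is cell B.

Run:
```python
from h import *
print(to([.5745,-.2065,.10],-30),to([.5745,-.2065,.004],-30))
```

```text
(array([0.0834, 0.0745, 0.1228]), array([0.0024, 0.0115, 0.4862])) (array([0.0846, 0.0745, 0.2188]), array([0.0024, 0.0115, 0.4862]))
```

{"op": "arm_command", "data": {"motion": [{"x": 0.02, "y": 0.02, "z": 0.03, "ax": 0, "ay": 0.003, "az": 0.12, "hand": 100}, {"x": 0.04, "y": 0.04, "z": 0.06, "ax": 0, "ay": 0.006, "az": 0.24, "hand": 100}, {"x": 0.065, "y": 0.06, "z": 0.09, "ax": 0, "ay": 0.009, "az": 0.36, "hand": 100}, {"x": 0.0834, "y": 0.0745, "z": 0.123, "ax": 0.002, "ay": 0.0115, "az": 0.486, "hand": 100}, {"x": 0.0834, "y": 0.0745, "z": 0.123, "ax": 0.002, "ay": 0.0115, "az": 0.486, "hand": 100}, {"x": 0.0834, "y": 0.0745, "z": 0.123, "ax": 0.002, "ay": 0.0115, "az": 0.486, "hand": 100}, {"x": 0.0834, "y": 0.0745, "z": 0.123, "ax": 0.002, "ay": 0.0115, "az": 0.486, "hand": 100}]}}

```text
time: 15.1
tool_pos: [0.5751, -0.2073, 0.1021]
orientation: [3.034, -0.812, 0.005]
wrist_force: [0.6, -0.6, 0.1]
opening: 0.611
finger_force: 0.0
```

Run:
```python
from h import *
im,P=cells('w8.png')
print([(round(d['conf'],2),c2w(P,d['location']).round(4)) for d in look_for('wrist','cell1_mid')])
for x,y in [(.5745,-.2065)]: print(w2p(P,[x,y,.026]),to([x,y,.004],-30))
g=im[150:330,250:400].max(2); v,u=np.where(g<45); print('dark',u.mean()+250,v.mean()+150,len(u))
```

```text
15.1 [ 0.5751 -0.2073  0.1021]
0.94 [320. 242.] [ 0.576  -0.2071] yaw -29.3 size [0.025 0.053] [67. 66. 66.]
0.7 [336. 368.] [ 0.4768 -0.1651] yaw 60.0 size [0.049 0.03 ] [154. 103. 121.]
[(0.72, array([ 0.575 , -0.2067,  0.0232])), (0.71, array([ 0.4777, -0.1696,  0.0195]))]
(np.float64(319.71838835956567), np.float64(247.13215378293032)) (array([-0.0016, -0.0007,  0.0987]), array([ 0.0001, -0.0046, -0.0003]))
dark 328.31202290076334 278.8912213740458 3144
```

{"op": "arm_command", "data": {"motion": [{"x": 0.0, "y": 0, "z": 0.03, "ax": 0, "ay": -0.004, "az": 0, "hand": 100}, {"x": 0.0, "y": 0, "z": 0.06, "ax": 0, "ay": -0.004, "az": 0, "hand": 100}, {"x": 0.0, "y": 0, "z": 0.085, "ax": 0, "ay": -0.004, "az": 0, "hand": 100}, {"x": 0.0, "y": 0, "z": 0.098, "ax": 0, "ay": -0.004, "az": 0, "hand": 100}, {"x": 0.0, "y": 0, "z": 0.098, "ax": 0, "ay": -0.004, "az": 0, "hand": 100}, {"x": 0.0, "y": 0, "z": 0.098, "ax": 0, "ay": -0.004, "az": 0, "hand": 255}, {"x": 0.0, "y": 0, "z": 0.098, "ax": 0, "ay": -0.004, "az": 0, "hand": 255}, {"x": 0.0, "y": 0, "z": 0.098, "ax": 0, "ay": -0.004, "az": 0, "hand": 255}, {"x": 0.0, "y": 0, "z": 0.098, "ax": 0, "ay": -0.004, "az": 0, "hand": 255}, {"x": 0.0, "y": 0, "z": 0.098, "ax": 0, "ay": -0.004, "az": 0, "hand": 255}]}}

```text
time: 16.25
tool_pos: [0.5747, -0.208, 0.0027]
orientation: [-3.033, 0.816, 0.004]
wrist_force: [-0.6, 0.4, 1.9]
opening: 0.251
finger_force: 30.0
```

Run:
```python
from h import *
print(observe()['tool_pos'],observe()['orientation'])
print(ins(3,0,100,0,.0098)); print(ins(3,0,100,20,.0098));print(ins(3,4,30,20,.0098))
```

```text
[ 0.57468359 -0.20800153  0.00268527] [-3.03348569  0.81550021  0.00381736]
(array([0.5926, 0.0919, 0.1262]), (array([-0.1352, -0.2684, -0.1232]), array([-4.000e-04,  2.500e-03, -4.858e-01])))
(array([0.5959, 0.0918, 0.1268]), (array([-0.1323, -0.27  , -0.1238]), array([ 0.0844,  0.3446, -0.4809])))
(array([0.5999, 0.0916, 0.0568]), (array([-0.1285, -0.2719, -0.0539]), array([ 0.0844,  0.3446, -0.4809])))
```

{"op": "arm_command", "data": {"motion": [{"x": 0, "y": 0, "z": -0.045, "ax": 0, "ay": 0, "az": 0, "hand": 255}, {"x": 0, "y": 0, "z": -0.09, "ax": 0, "ay": 0, "az": 0, "hand": 255}, {"x": -0.015, "y": -0.03, "z": -0.123, "ax": 0, "ay": 0, "az": -0.1, "hand": 255}, {"x": -0.035, "y": -0.07, "z": -0.123, "ax": 0, "ay": 0, "az": -0.2, "hand": 255}, {"x": -0.055, "y": -0.11, "z": -0.123, "ax": 0, "ay": 0, "az": -0.3, "hand": 255}, {"x": -0.075, "y": -0.15, "z": -0.123, "ax": 0, "ay": 0, "az": -0.4, "hand": 255}, {"x": -0.095, "y": -0.19, "z": -0.123, "ax": 0, "ay": 0.002, "az": -0.486, "hand": 255}, {"x": -0.115, "y": -0.23, "z": -0.123, "ax": 0, "ay": 0.002, "az": -0.486, "hand": 255}, {"x": -0.135, "y": -0.268, "z": -0.123, "ax": 0, "ay": 0.002, "az": -0.486, "hand": 255}, {"x": -0.135, "y": -0.268, "z": -0.123, "ax": 0, "ay": 0.002, "az": -0.486, "hand": 255}]}}

```text
time: 17.25
tool_pos: [0.5918, 0.0959, 0.1254]
orientation: [-3.139, 0.053, 0.002]
wrist_force: [0.3, -0.3, -1.3]
opening: 0.249
finger_force: 30.0
```

{"op": "arm_command", "data": {"motion": [{"x": 0, "y": 0, "z": 0, "ax": 0, "ay": 0.12, "az": 0, "hand": 255}, {"x": 0, "y": 0, "z": 0, "ax": 0, "ay": 0.24, "az": 0, "hand": 255}, {"x": 0.003, "y": 0, "z": 0, "ax": 0, "ay": 0.348, "az": 0, "hand": 255}, {"x": 0.003, "y": 0, "z": 0, "ax": 0, "ay": 0.348, "az": 0, "hand": 255}, {"x": 0.003, "y": 0, "z": 0, "ax": 0, "ay": 0.348, "az": 0, "hand": 255}, {"x": 0.003, "y": 0, "z": 0, "ax": 0, "ay": 0.348, "az": 0, "hand": 255}]}}

```text
time: 17.85
tool_pos: [0.5965, 0.0909, 0.1265]
orientation: [3.088, -0.062, 0.541]
wrist_force: [0.7, -0.4, 0.2]
opening: 0.245
finger_force: 30.0
```

Run:
```python
from h import *
print(where(3,.0103)); print(ins(3,4,30,20,.0103))
```

```text
(17.85, array([  0.4,  -0.9, 100.2]), 'tilt', np.float64(19.9), 'F', array([ 0.7, -0.4,  0.2]), 'T', array([0.05, 0.27, 0.02]), 0.245)
(array([0.6001, 0.0916, 0.0563]), (array([-0.0205, -0.0009,  0.0672]), array([-0.0004,  0.002 , -0.0006])))
```

{"op": "arm_command", "data": {"motion": [{"x": -0.01, "y": -0.001, "z": 0.03, "ax": 0, "ay": 0, "az": 0, "hand": 255}, {"x": -0.018, "y": -0.001, "z": 0.055, "ax": 0, "ay": 0, "az": 0, "hand": 255}, {"x": -0.0205, "y": -0.001, "z": 0.0672, "ax": 0, "ay": 0, "az": 0, "hand": 255}, {"x": -0.0205, "y": -0.001, "z": 0.0672, "ax": 0, "ay": 0, "az": 0, "hand": 255}, {"x": -0.0205, "y": -0.001, "z": 0.0672, "ax": 0, "ay": 0, "az": 0, "hand": 255}, {"x": -0.0205, "y": -0.001, "z": 0.0672, "ax": 0, "ay": 0, "az": 0, "hand": 255}]}}

```text
time: 18.45
tool_pos: [0.6002, 0.0923, 0.057]
orientation: [3.087, -0.061, 0.544]
wrist_force: [-0.7, -0.1, 0.4]
opening: 0.246
finger_force: 30.0
```

Run:
```python
from h import *
print(where(3,.0103));
im,P=snap('wrist','w9.png'); q=np.load('bay.npy');Z=R.from_euler('z',q[2])
cv2.imwrite('pics/w9c.png',cv2.resize(cv2.imread('pics/w9.png')[120:320,200:440],None,fx=2.5,fy=2.5))
print(w2p(P,Z.apply([.02,-.112,.056])+[q[0],q[1],0]), (26/1000)*foc(P))
```

```text
(18.45, array([ 4.1,  0.7, 30.7]), 'tilt', np.float64(20.0), 'F', array([-0.7, -0.1,  0.4]), 'T', array([ 0.07,  0.27, -0.01]), 0.246)
(np.float64(322.6117171572104), np.float64(261.9384210368716)) 9.129216014385616
```

View pics/w9c.png

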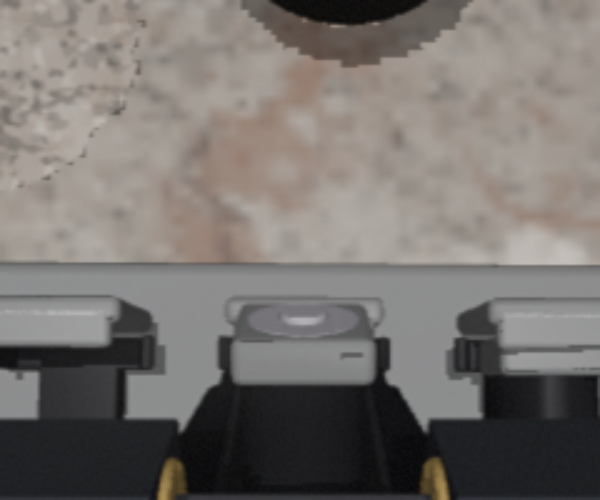

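The cell's collar (centre u=304 in the crop) is centred over the bay 3 lip (centre 304). Pushing.

{"op": "arm_command", "data": {"motion": [{"x": -0.004, "y": 0, "z": 0.0005, "ax": 0, "ay": 0, "az": 0, "hand": 255}, {"x": -0.008, "y": 0, "z": 0.001, "ax": 0, "ay": 0, "az": 0, "hand": 255}, {"x": -0.012, "y": 0, "z": 0.0017, "ax": 0, "ay": 0, "az": 0, "hand": 255}, {"x": -0.0152, "y": 0, "z": 0.0025, "ax": 0, "ay": 0, "az": 0, "hand": 255}, {"x": -0.0152, "y": 0, "z": 0.0025, "ax": 0, "ay": 0, "az": 0, "hand": 255}, {"x": -0.0152, "y": 0, "z": 0.0025, "ax": 0, "ay": 0, "az": 0, "hand": 255}, {"x": -0.0152, "y": 0, "z": 0.0025, "ax": 0, "ay": 0, "az": 0, "hand": 255}]}}

```text
time: 19.2
tool_pos: [0.5891, 0.0931, 0.0514]
orientation: [3.086, -0.061, 0.556]
wrist_force: [7.0, -0.2, 4.5]
opening: 0.25
finger_force: 30.0
```

Run:
```python
from h import *
print(where(3,.0103))
for a in [(-7,20.5,19.5),(-6,14,15)]: print(a,ins(3,*a,.0103))
```

```text
(19.2, array([-7.1,  1. , 25. ]), 'tilt', np.float64(20.4), 'F', array([ 7. , -0.2,  4.5]), 'T', array([ 0.05, -1.16,  0.05]), 0.25)
(-7, 20.5, 19.5) (array([0.589 , 0.0921, 0.0468]), (array([-0.0016,  0.001 ,  0.0043]), array([-0.0017, -0.0158, -0.    ])))
(-6, 14, 15) (array([0.5892, 0.0921, 0.0401]), (array([-0.0038,  0.001 ,  0.0107]), array([-0.0017, -0.0944,  0.    ])))
```

{"op": "arm_command", "data": {"motion": [{"x": -0.001, "y": 0.0005, "z": 0.0022, "ax": 0, "ay": -0.01, "az": 0, "hand": 255}, {"x": -0.002, "y": 0.0008, "z": 0.0043, "ax": 0, "ay": -0.016, "az": 0, "hand": 255}, {"x": -0.002, "y": 0.0008, "z": 0.0043, "ax": 0, "ay": -0.016, "az": 0, "hand": 255}, {"x": -0.0035, "y": 0.0008, "z": 0.0075, "ax": 0, "ay": -0.055, "az": 0, "hand": 255}, {"x": -0.0045, "y": 0.0008, "z": 0.0105, "ax": 0, "ay": -0.094, "az": 0, "hand": 255}, {"x": -0.0045, "y": 0.0008, "z": 0.0105, "ax": 0, "ay": -0.094, "az": 0, "hand": 255}, {"x": -0.0045, "y": 0.0008, "z": 0.0105, "ax": 0, "ay": -0.094, "az": 0, "hand": 255}]}}

```text
time: 19.9
tool_pos: [0.5895, 0.0923, 0.0405]
orientation: [3.11, -0.061, 0.413]
wrist_force: [7.8, -0.1, 6.5]
opening: 0.249
finger_force: 30.0
```

Run:
```python
from h import *
print(where(3,.0103))
for a in [(-6.5,5,7),(-6.5,0,0)]: print(a,ins(3,*a,.0103))
```

```text
(19.9, array([-5.8,  0.2, 14.5]), 'tilt', np.float64(15.1), 'F', array([ 7.8, -0.1,  6.5]), 'T', array([ 0.07, -1.16, -0.01]), 0.249)
(-6.5, 5, 7) (array([0.5873, 0.0921, 0.0308]), (array([-0.0046,  0.0003,  0.0089]), array([-1.900e-03, -1.416e-01, -1.000e-04])))
(-6.5, 0, 0) (array([0.5861, 0.0922, 0.0257]), (array([-0.0072,  0.0003,  0.0134]), array([-0.0019, -0.2637, -0.    ])))
```

{"op": "arm_command", "data": {"motion": [{"x": -0.0017, "y": 0, "z": 0.003, "ax": 0, "ay": -0.05, "az": 0, "hand": 255}, {"x": -0.0033, "y": 0, "z": 0.006, "ax": 0, "ay": -0.1, "az": 0, "hand": 255}, {"x": -0.0046, "y": 0, "z": 0.0089, "ax": 0, "ay": -0.141, "az": 0, "hand": 255}, {"x": -0.0046, "y": 0, "z": 0.0089, "ax": 0, "ay": -0.141, "az": 0, "hand": 255}, {"x": -0.006, "y": 0, "z": 0.0112, "ax": 0, "ay": -0.2, "az": 0, "hand": 255}, {"x": -0.0072, "y": 0, "z": 0.0134, "ax": 0, "ay": -0.263, "az": 0, "hand": 255}, {"x": -0.0072, "y": 0, "z": 0.0134, "ax": 0, "ay": -0.263, "az": 0, "hand": 255}, {"x": -0.0072, "y": 0, "z": 0.0134, "ax": 0, "ay": -0.263, "az": 0, "hand": 255}]}}

```text
time: 20.7
tool_pos: [0.5857, 0.0922, 0.0249]
orientation: [-3.14, 0.062, 0.0]
wrist_force: [7.4, -0.8, 5.7]
opening: 0.25
finger_force: 30.0
```

Run:
```python
from h import *
print(where(3,.0103))
```

```text
(20.7, array([-6.8,  0. , -0.8]), 'tilt', np.float64(-0.0), 'F', array([ 7.4, -0.8,  5.7]), 'T', array([-0.05, -1.2 , -0.01]), 0.25)
```

Level and home in height. Move forward, release, retreat, then look toward cell C.

{"op": "arm_command", "data": {"motion": [{"x": 0.003, "y": 0, "z": -0.0003, "ax": 0, "ay": 0, "az": 0, "hand": 255}, {"x": 0.006, "y": 0, "z": -0.0003, "ax": 0, "ay": 0, "az": 0, "hand": 255}, {"x": 0.006, "y": 0, "z": -0.0003, "ax": 0, "ay": 0, "az": 0, "hand": 255}, {"x": 0.006, "y": 0, "z": -0.0003, "ax": 0, "ay": 0, "az": 0, "hand": 150}, {"x": 0.006, "y": 0, "z": -0.0003, "ax": 0, "ay": 0, "az": 0, "hand": 150}, {"x": 0.006, "y": 0, "z": -0.0003, "ax": 0, "ay": 0, "az": 0, "hand": 150}, {"x": 0.006, "y": 0, "z": -0.0003, "ax": 0, "ay": 0, "az": 0, "hand": 150}, {"x": 0.0, "y": 0, "z": -0.04, "ax": 0, "ay": 0, "az": 0, "hand": 150}, {"x": 0.0, "y": 0, "z": -0.085, "ax": 0, "ay": 0, "az": 0, "hand": 150}, {"x": 0.0, "y": 0, "z": -0.12, "ax": 0, "ay": 0, "az": 0, "hand": 150}]}}

```text
time: 21.7
tool_pos: [0.582, 0.0923, 0.1429]
orientation: [-3.14, 0.061, 0.017]
wrist_force: [0.1, -0.2, -0.1]
opening: 0.411
finger_force: 0.0
```

{"op": "arm_command", "data": {"motion": [{"x": -0.02, "y": 0.04, "z": -0.03, "ax": 0, "ay": 0, "az": 0, "hand": 100}, {"x": -0.04, "y": 0.085, "z": -0.06, "ax": 0, "ay": 0, "az": 0, "hand": 0}, {"x": -0.05, "y": 0.13, "z": -0.08, "ax": 0, "ay": 0, "az": 0, "hand": 0}, {"x": -0.05, "y": 0.175, "z": -0.08, "ax": 0, "ay": 0, "az": 0, "hand": 0}, {"x": -0.05, "y": 0.22, "z": -0.08, "ax": 0, "ay": 0, "az": 0, "hand": 0}, {"x": -0.05, "y": 0.265, "z": -0.08, "ax": 0, "ay": 0, "az": 0, "hand": 0}, {"x": -0.05, "y": 0.3, "z": -0.08, "ax": 0, "ay": 0, "az": 0, "hand": 0}, {"x": -0.05, "y": 0.34, "z": -0.08, "ax": 0, "ay": 0, "az": 0, "hand": 0}, {"x": -0.05, "y": 0.34, "z": -0.08, "ax": 0, "ay": 0, "az": 0, "hand": 0}, {"x": -0.05, "y": 0.34, "z": -0.08, "ax": 0, "ay": 0, "az": 0, "hand": 0}]}}

```text
time: 22.7
tool_pos: [0.5193, -0.2459, 0.2208]
orientation: [-3.138, 0.064, 0.019]
wrist_force: [-0.7, 0.3, 0.7]
opening: 0.996
finger_force: 0.0
```

Run:
```python
from h import *
im,P=cells('w10.png'); print([(round(d['conf'],2),c2w(P,d['location']).round(4)) for d in look_for('wrist','cell1_mid')])
print(to([.6035,-.325,.10],30))
```

```text
22.7 [ 0.5193 -0.2459  0.2208]
0.88 [333. 285.] [ 0.4337 -0.2552] yaw 82.2 size [0.033 0.049] [ 42. 102. 101.]
0.77 [245. 262.] [ 0.4656 -0.1581] yaw -81.6 size [0.055 0.032] [146.  97. 113.]
[(0.95, array([ 0.474 , -0.1596,  0.0251])), (0.71, array([ 0.4339, -0.2559,  0.0239])), (0.67, array([0.5903, 0.0274, 0.0479])), (0.55, array([ 0.5758, -0.0234,  0.0192]))]
(array([0.0879, 0.0774, 0.1204]), array([-0.0044,  0.0102, -0.5615]))
```

View pics/w10.png

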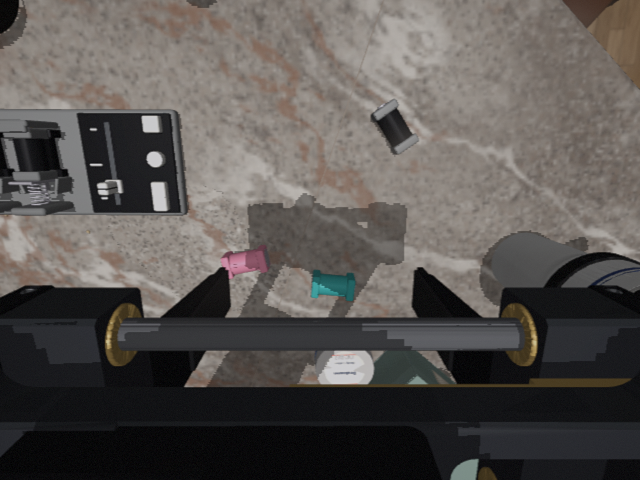

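Cell C is at (394,127), its axis running from (405,149) to (384,105). No fourth black cell shows.

Run:
```python
from h import *
P=camera_params('wrist')
a=p2w(P,384,105,.026);b=p2w(P,405,149,.026);print(a,b,(a+b)/2,np.degrees(np.arctan2(*(a-b)[1::-1])),np.linalg.norm(a-b))
c=((a+b)/2)[:2]; print(to([*c,.10],26))
```

```text
[ 0.62411699 -0.30964626  0.026     ] [ 0.58170175 -0.33120701  0.026     ] [ 0.60290937 -0.32042664  0.026     ] 26.945394813940272 0.04758065599559274
(array([0.0872, 0.0729, 0.1204]), array([-0.004 ,  0.0103, -0.4917]))
```

{"op": "arm_command", "data": {"motion": [{"x": 0.02, "y": 0.02, "z": 0.03, "ax": 0, "ay": 0.003, "az": -0.12, "hand": 100}, {"x": 0.045, "y": 0.04, "z": 0.06, "ax": 0, "ay": 0.006, "az": -0.24, "hand": 100}, {"x": 0.065, "y": 0.06, "z": 0.09, "ax": 0, "ay": 0.009, "az": -0.36, "hand": 100}, {"x": 0.0872, "y": 0.074, "z": 0.12, "ax": -0.004, "ay": 0.01, "az": -0.48, "hand": 100}, {"x": 0.0872, "y": 0.074, "z": 0.12, "ax": -0.004, "ay": 0.01, "az": -0.505, "hand": 100}, {"x": 0.0872, "y": 0.074, "z": 0.12, "ax": -0.004, "ay": 0.01, "az": -0.505, "hand": 100}, {"x": 0.0872, "y": 0.074, "z": 0.12, "ax": -0.004, "ay": 0.01, "az": -0.505, "hand": 100}, {"x": 0.0872, "y": 0.074, "z": 0.12, "ax": -0.004, "ay": 0.01, "az": -0.505, "hand": 100}]}}

```text
time: 23.65
tool_pos: [0.6038, -0.3228, 0.1039]
orientation: [3.053, 0.724, 0.005]
wrist_force: [-0.5, -0.3, 0.6]
opening: 0.609
finger_force: 0.0
```

Run:
```python
from h import *
im,P=cells('w11.png'); print(observe()['orientation'])
print([(round(d['conf'],2),c2w(P,d['location']).round(4)) for d in look_for('wrist','cell1_mid')])
```

```text
23.65 [ 0.6038 -0.3228  0.1039]
0.55 [ 61. 298.] [ 0.4729 -0.1615] yaw -80.3 size [0.031 0.054] [129.  83.  99.]
[3.05360783 0.7243741  0.00399118]
[(0.7, array([ 0.4739, -0.1686,  0.0194]))]
```

Run:
```python
from h import *
P=camera_params('wrist')
for fn in ['w8.png','w11.png']:
    im=cv2.imread('pics/'+fn); w=(im[:290].max(2)<60).astype(np.uint8)
    n,l,st,ce=cv2.connectedComponentsWithStats(w)
    for i in range(1,n):
        if 150<st[i,4]<4000:
            r=cv2.minAreaRect(np.argwhere(l==i)[:,::-1].astype(np.float32)); print(fn,st[i],ce[i].round(1),np.round(r[1],1),round(r[2],1))
print(w2p(P,[.603,-.321,.02]))
```

```text
w8.png [ 95  61  17  28 259] [104.6  74.5] [15.1 28.2] 15.9
w8.png [ 305  225   32   42 1247] [320.  245.5] [31. 41.] 0.0
w8.png [ 102  249  106   41 1080] [155.8 277.5] [105.  40.] -0.0
w8.png [236 267  29  23 426] [253.7 280.5] [22. 28.] 90.0
w8.png [377 267  30  23 430] [388.1 280.6] [29. 22.] 0.0
w8.png [434 288  87   2 171] [476.8 288.5] [86.  1.] 0.0
w11.png [ 594    0   46  123 1952] [626.9  35.2] [122.  45.] 90.0
w11.png [   0   49   38  136 2161] [ 13.4 106.8] [135.  37.] 90.0
w11.png [   3   66   53  138 1165] [ 30.7 134.6] [ 10.7 143.9] 17.8
w11.png [571 185  69  27 202] [613.3 196.3] [ 8.6 72.1] 71.8
w11.png [ 305  225   35   43 1244] [321.7 246.2] [40.8 31.4] 85.0
w11.png [236 267  30  23 432] [253.7 280.5] [22. 29.] 90.0
w11.png [377 267  30  23 434] [388.1 280.6] [29. 22.] 0.0
w11.png [122 287  87   3 189] [167.  288.4] [86.  2.] -0.0
w11.png [435 288  86   2 171] [477.3 288.5] [85.  1.] 0.0
(np.float64(318.8649766025587), np.float64(242.7451926525808))
```

{"op": "arm_command", "data": {"motion": [{"x": 0.0, "y": 0.0005, "z": 0.03, "ax": 0, "ay": -0.003, "az": -0.07, "hand": 100}, {"x": 0.0, "y": 0.0005, "z": 0.06, "ax": 0, "ay": -0.003, "az": -0.07, "hand": 100}, {"x": 0.0, "y": 0.0005, "z": 0.085, "ax": 0, "ay": -0.003, "az": -0.07, "hand": 100}, {"x": 0.0, "y": 0.0005, "z": 0.0995, "ax": 0, "ay": -0.003, "az": -0.07, "hand": 100}, {"x": 0.0, "y": 0.0005, "z": 0.0995, "ax": 0, "ay": -0.003, "az": -0.07, "hand": 100}, {"x": 0.0, "y": 0.0005, "z": 0.0995, "ax": 0, "ay": -0.003, "az": -0.07, "hand": 255}, {"x": 0.0, "y": 0.0005, "z": 0.0995, "ax": 0, "ay": -0.003, "az": -0.07, "hand": 255}, {"x": 0.0, "y": 0.0005, "z": 0.0995, "ax": 0, "ay": -0.003, "az": -0.07, "hand": 255}, {"x": 0.0, "y": 0.0005, "z": 0.0995, "ax": 0, "ay": -0.003, "az": -0.07, "hand": 255}, {"x": 0.0, "y": 0.0005, "z": 0.0995, "ax": 0, "ay": -0.003, "az": -0.07, "hand": 255}]}}

```text
time: 24.8
tool_pos: [0.6033, -0.3237, 0.0017]
orientation: [3.028, 0.831, -0.004]
wrist_force: [-0.5, -0.6, 1.8]
opening: 0.252
finger_force: 29.9
```

Run:
```python
from h import *
s=observe();print(s['tool_pos'],s['orientation'],s['joint_positions'])
print(ins(2,0,100,0,.0098))
```

```text
[ 0.60327855 -0.32365049  0.00171983] [ 3.02778111  0.83107192 -0.00394318] [-0.5694602   0.39738381  1.70328946 -0.00357596  1.04124952  0.46737356]
(array([0.5948, 0.1479, 0.1262]), (array([ 0.2331, -0.4097, -0.1256]), array([0.0019, 0.0025, 0.5752])))
```

{"op": "arm_command", "data": {"motion": [{"x": 0, "y": 0, "z": -0.045, "ax": 0, "ay": 0, "az": 0, "hand": 255}, {"x": 0, "y": 0, "z": -0.09, "ax": 0, "ay": 0, "az": 0, "hand": 255}, {"x": 0.01, "y": -0.03, "z": -0.125, "ax": 0, "ay": 0, "az": 0.1, "hand": 255}, {"x": 0.03, "y": -0.07, "z": -0.127, "ax": 0, "ay": 0, "az": 0.2, "hand": 255}, {"x": 0.055, "y": -0.11, "z": -0.127, "ax": 0, "ay": 0, "az": 0.3, "hand": 255}, {"x": 0.08, "y": -0.15, "z": -0.127, "ax": 0, "ay": 0, "az": 0.4, "hand": 255}, {"x": 0.105, "y": -0.19, "z": -0.127, "ax": 0, "ay": 0.002, "az": 0.5, "hand": 255}, {"x": 0.13, "y": -0.23, "z": -0.127, "ax": 0, "ay": 0.002, "az": 0.575, "hand": 255}, {"x": 0.155, "y": -0.27, "z": -0.127, "ax": 0, "ay": 0.002, "az": 0.575, "hand": 255}, {"x": 0.178, "y": -0.31, "z": -0.127, "ax": 0, "ay": 0.002, "az": 0.575, "hand": 255}]}}

```text
time: 25.8
tool_pos: [0.5978, 0.0361, 0.1276]
orientation: [3.139, -0.062, -0.0]
wrist_force: [0.9, -0.7, -1.2]
opening: 0.249
finger_force: 29.9
```

Run:
```python
from h import *
print(where(2,.0113)); print(ins(2,0,100,20,.0113))
```

```text
(25.8, array([   7.5, -111.6,  102.9]), 'tilt', np.float64(-0.0), 'F', array([ 0.9, -0.7, -1.2]), 'T', array([ 0.08,  0.01, -0.04]), 0.249)
(array([0.5986, 0.1477, 0.1254]), (array([-0.0036, -0.1116,  0.0021]), array([0.0016, 0.3493, 0.0005])))
```

{"op": "arm_command", "data": {"motion": [{"x": 0, "y": -0.04, "z": 0, "ax": 0, "ay": 0.1, "az": 0, "hand": 255}, {"x": -0.0036, "y": -0.08, "z": 0.001, "ax": 0, "ay": 0.2, "az": 0, "hand": 255}, {"x": -0.0036, "y": -0.111, "z": 0.002, "ax": 0.001, "ay": 0.3, "az": 0, "hand": 255}, {"x": -0.0036, "y": -0.111, "z": 0.002, "ax": 0.001, "ay": 0.349, "az": 0, "hand": 255}, {"x": -0.0036, "y": -0.111, "z": 0.002, "ax": 0.001, "ay": 0.349, "az": 0, "hand": 255}, {"x": -0.0036, "y": -0.111, "z": 0.002, "ax": 0.001, "ay": 0.349, "az": 0, "hand": 255}, {"x": -0.0036, "y": -0.111, "z": 0.002, "ax": 0.001, "ay": 0.349, "az": 0, "hand": 255}]}}

```text
time: 26.5
tool_pos: [0.5998, 0.1446, 0.126]
orientation: [3.086, -0.062, 0.544]
wrist_force: [0.5, -0.4, -1.0]
opening: 0.252
finger_force: 29.9
```

Run:
```python
from h import *
print(where(2,.0113)); print(ins(2,4,30,20,.0113))
```

```text
(26.5, array([  1.2,  -3.1, 100.6]), 'tilt', np.float64(20.0), 'F', array([ 0.5, -0.4, -1. ]), 'T', array([ 0.07,  0.27, -0.  ]), 0.252)
(array([0.6026, 0.1476, 0.0554]), (array([-0.0216, -0.0032,  0.0673]), array([ 0.0009,  0.0003, -0.0005])))
```

{"op": "arm_command", "data": {"motion": [{"x": -0.01, "y": -0.003, "z": 0.03, "ax": 0.001, "ay": 0, "az": 0, "hand": 255}, {"x": -0.018, "y": -0.003, "z": 0.055, "ax": 0.001, "ay": 0, "az": 0, "hand": 255}, {"x": -0.0216, "y": -0.003, "z": 0.0673, "ax": 0.001, "ay": 0, "az": 0, "hand": 255}, {"x": -0.0216, "y": -0.003, "z": 0.0673, "ax": 0.001, "ay": 0, "az": 0, "hand": 255}, {"x": -0.0216, "y": -0.003, "z": 0.0673, "ax": 0.001, "ay": 0, "az": 0, "hand": 255}, {"x": -0.0216, "y": -0.003, "z": 0.0673, "ax": 0.001, "ay": 0, "az": 0, "hand": 255}, {"x": -0.0216, "y": -0.003, "z": 0.0673, "ax": 0.001, "ay": 0, "az": 0, "hand": 255}]}}

```text
time: 27.2
tool_pos: [0.6027, 0.1481, 0.0564]
orientation: [3.087, -0.06, 0.547]
wrist_force: [0.2, -0.1, -1.5]
opening: 0.253
finger_force: 30.0
```

Run:
```python
from h import *
print(where(2,.0113));
im,P=snap('wrist','w12.png'); q=np.load('bay.npy');Z=R.from_euler('z',q[2])
# compare cell appearance to w9 (bay3): bright collar column extents and rows
for fn in ['w9.png','w12.png']:
    g=cv2.imread('pics/'+fn).max(2)[258:272,270:350].mean(0); print(fn,(g).astype(int).tolist()[::2])
    print(cv2.imread('pics/'+fn).max(2)[235:285,318:326].mean(1).astype(int).tolist())
print(w2p(P,Z.apply([.02,-.056,.056])+[q[0],q[1],0]))
```

```text
(27.2, array([ 4. ,  0.5, 31. ]), 'tilt', np.float64(20.1), 'F', array([ 0.2, -0.1, -1.5]), 'T', array([ 0.05,  0.3 , -0.05]), 0.253)
w9.png [141, 141, 141, 141, 141, 141, 141, 141, 132, 64, 39, 78, 122, 133, 134, 134, 134, 134, 134, 135, 134, 135, 135, 135, 135, 135, 135, 135, 136, 136, 136, 136, 137, 131, 130, 130, 131, 131, 136, 121]
[141, 142, 141, 121, 108, 130, 131, 121, 119, 120, 120, 129, 179, 179, 172, 126, 118, 119, 120, 131, 104, 119, 135, 138, 139, 140, 139, 139, 137, 136, 135, 134, 133, 132, 132, 132, 130, 114, 96, 41, 32, 34, 34, 33, 33, 33, 33, 32, 32, 32]
w12.png [141, 141, 141, 141, 140, 141, 141, 141, 122, 61, 36, 87, 119, 128, 128, 128, 128, 128, 128, 128, 129, 129, 129, 129, 129, 129, 129, 130, 130, 130, 127, 126, 126, 128, 125, 128, 126, 128, 123, 114]
[141, 142, 140, 106, 113, 128, 138, 128, 114, 112, 113, 114, 120, 159, 172, 168, 124, 112, 112, 115, 130, 97, 111, 127, 131, 133, 134, 133, 133, 131, 130, 129, 128, 127, 126, 125, 126, 125, 112, 95, 47, 31, 31, 31, 31, 32, 30, 30, 30, 30]
(np.float64(322.406208134172), np.float64(262.3896716919102))
```

{"op": "arm_command", "data": {"motion": [{"x": -0.004, "y": 0, "z": 0.0005, "ax": 0, "ay": 0, "az": 0, "hand": 255}, {"x": -0.008, "y": 0, "z": 0.001, "ax": 0, "ay": 0, "az": 0, "hand": 255}, {"x": -0.012, "y": 0, "z": 0.002, "ax": 0, "ay": 0, "az": 0, "hand": 255}, {"x": -0.0155, "y": 0, "z": 0.003, "ax": 0, "ay": 0, "az": 0, "hand": 255}, {"x": -0.0155, "y": 0, "z": 0.003, "ax": 0, "ay": 0, "az": 0, "hand": 255}, {"x": -0.0155, "y": 0, "z": 0.003, "ax": 0, "ay": 0, "az": 0, "hand": 255}, {"x": -0.0155, "y": 0, "z": 0.003, "ax": 0, "ay": 0, "az": 0, "hand": 255}]}}

```text
time: 27.95
tool_pos: [0.5918, 0.1492, 0.0502]
orientation: [3.086, -0.059, 0.558]
wrist_force: [7.0, 0.6, 4.0]
opening: 0.251
finger_force: 30.0
```

Run:
```python
from h import *
print(where(2,.0113))
for a in [(-7,20.5,19.5),(-6.3,14,15)]: print(a,ins(2,*a,.0113))
```

```text
(27.95, array([-7. ,  1.2, 24.8]), 'tilt', np.float64(20.5), 'F', array([7. , 0.6, 4. ]), 'T', array([ 0.11, -1.17,  0.02]), 0.251)
(-7, 20.5, 19.5) (array([0.5916, 0.148 , 0.0458]), (array([-0.0017,  0.0012,  0.004 ]), array([-0.0024, -0.0174,  0.0006])))
(-6.3, 14, 15) (array([0.5914, 0.148 , 0.0391]), (array([-0.0042,  0.0012,  0.0103]), array([-0.0024, -0.0959,  0.0007])))
```

{"op": "arm_command", "data": {"motion": [{"x": -0.001, "y": 0.0006, "z": 0.002, "ax": 0, "ay": -0.01, "az": 0, "hand": 255}, {"x": -0.002, "y": 0.001, "z": 0.004, "ax": 0, "ay": -0.017, "az": 0, "hand": 255}, {"x": -0.002, "y": 0.001, "z": 0.004, "ax": 0, "ay": -0.017, "az": 0, "hand": 255}, {"x": -0.0035, "y": 0.001, "z": 0.0075, "ax": 0, "ay": -0.055, "az": 0, "hand": 255}, {"x": -0.0047, "y": 0.001, "z": 0.0103, "ax": 0, "ay": -0.096, "az": 0, "hand": 255}, {"x": -0.0047, "y": 0.001, "z": 0.0103, "ax": 0, "ay": -0.096, "az": 0, "hand": 255}, {"x": -0.0047, "y": 0.001, "z": 0.0103, "ax": 0, "ay": -0.096, "az": 0, "hand": 255}]}}

```text
time: 28.65
tool_pos: [0.5915, 0.1482, 0.0388]
orientation: [3.111, -0.061, 0.41]
wrist_force: [8.4, 0.7, 2.9]
opening: 0.247
finger_force: 30.0
```

Run:
```python
from h import *
print(where(2,.0113))
for a in [(-6.5,5,7),(-6.5,0,0)]: print(a,ins(2,*a,.0113))
```

```text
(28.65, array([-6.2,  0.1, 13.7]), 'tilt', np.float64(15.0), 'F', array([8.4, 0.7, 2.9]), 'T', array([ 0.08, -1.25, -0.01]), 0.247)
(-6.5, 5, 7) (array([0.5897, 0.1481, 0.0298]), (array([-0.0041,  0.0002,  0.0083]), array([-0.0023, -0.1399,  0.0004])))
(-6.5, 0, 0) (array([0.5883, 0.1481, 0.0247]), (array([-0.0067,  0.0002,  0.0128]), array([-0.0022, -0.2621,  0.0006])))
```

{"op": "arm_command", "data": {"motion": [{"x": -0.0015, "y": 0, "z": 0.003, "ax": 0, "ay": -0.05, "az": 0, "hand": 255}, {"x": -0.003, "y": 0, "z": 0.006, "ax": 0, "ay": -0.1, "az": 0, "hand": 255}, {"x": -0.0042, "y": 0, "z": 0.0083, "ax": 0, "ay": -0.14, "az": 0, "hand": 255}, {"x": -0.0042, "y": 0, "z": 0.0083, "ax": 0, "ay": -0.14, "az": 0, "hand": 255}, {"x": -0.0055, "y": 0, "z": 0.0107, "ax": 0, "ay": -0.2, "az": 0, "hand": 255}, {"x": -0.0067, "y": 0, "z": 0.0128, "ax": 0, "ay": -0.262, "az": 0, "hand": 255}, {"x": -0.0067, "y": 0, "z": 0.0128, "ax": 0, "ay": -0.262, "az": 0, "hand": 255}, {"x": -0.0067, "y": 0, "z": 0.0128, "ax": 0, "ay": -0.262, "az": 0, "hand": 255}]}}

```text
time: 29.45
tool_pos: [0.5885, 0.148, 0.0243]
orientation: [-3.139, 0.061, -0.0]
wrist_force: [8.8, 0.0, 3.8]
opening: 0.251
finger_force: 30.0
```

Run:
```python
from h import *
print(where(2,.0113))
```

```text
(29.45, array([-6.3, -0.1, -0.4]), 'tilt', np.float64(0.0), 'F', array([8.8, 0. , 3.8]), 'T', array([-0.  , -1.34, -0.  ]), 0.251)
```

{"op": "arm_command", "data": {"motion": [{"x": 0.003, "y": 0, "z": 0, "ax": 0, "ay": 0, "az": 0, "hand": 255}, {"x": 0.006, "y": 0, "z": 0, "ax": 0, "ay": 0, "az": 0, "hand": 255}, {"x": 0.006, "y": 0, "z": 0, "ax": 0, "ay": 0, "az": 0, "hand": 255}, {"x": 0.006, "y": 0, "z": 0, "ax": 0, "ay": 0, "az": 0, "hand": 150}, {"x": 0.006, "y": 0, "z": 0, "ax": 0, "ay": 0, "az": 0, "hand": 150}, {"x": 0.006, "y": 0, "z": 0, "ax": 0, "ay": 0, "az": 0, "hand": 150}, {"x": 0.006, "y": 0, "z": 0, "ax": 0, "ay": 0, "az": 0, "hand": 150}, {"x": 0.0, "y": 0, "z": -0.04, "ax": 0, "ay": 0, "az": 0, "hand": 150}, {"x": 0.0, "y": 0, "z": -0.085, "ax": 0, "ay": 0, "az": 0, "hand": 150}, {"x": 0.0, "y": 0, "z": -0.12, "ax": 0, "ay": 0, "az": 0, "hand": 150}]}}

```text
time: 30.45
tool_pos: [0.5845, 0.1479, 0.1424]
orientation: [-3.14, 0.06, 0.017]
wrist_force: [-0.3, 0.1, 1.0]
opening: 0.413
finger_force: 0.0
```

{"op": "arm_command", "data": {"motion": [{"x": -0.03, "y": 0.02, "z": -0.01, "ax": 0, "ay": 0, "az": 0, "hand": 150}, {"x": -0.06, "y": 0.05, "z": -0.02, "ax": 0, "ay": 0, "az": 0, "hand": 200}, {"x": -0.08, "y": 0.08, "z": -0.03, "ax": 0, "ay": 0, "az": 0, "hand": 255}, {"x": -0.08, "y": 0.1, "z": -0.04, "ax": 0, "ay": 0, "az": 0, "hand": 255}, {"x": -0.08, "y": 0.1, "z": -0.04, "ax": 0, "ay": 0, "az": 0, "hand": 255}, {"x": -0.08, "y": 0.1, "z": -0.04, "ax": 0, "ay": 0, "az": 0, "hand": 255}, {"x": -0.08, "y": 0.1, "z": -0.04, "ax": 0, "ay": 0, "az": 0, "hand": 255}]}}

```text
time: 31.15
tool_pos: [0.5013, 0.0516, 0.181]
orientation: [-3.14, 0.06, 0.018]
wrist_force: [-0.3, -0.1, 0.3]
opening: 0.014
finger_force: 0.0
```

Run:
```python
from h import *
import pickle
print(observe()['tool_pos'].round(4))
im,P=snap('wrist','w13.png'); pickle.dump(P,open('w13.pkl','wb')); snap('scene','sc13.png'); snap('side','sd13.png')
a=cv2.resize(cv2.imread('pics/w13.png')[60:285,120:620],(800,360)); 
b=cv2.resize(cv2.imread('pics/sc13.png')[170:290,360:560],(400,240)); c=cv2.resize(cv2.imread('pics/sd13.png')[270:390,200:400],(400,240))
cv2.imwrite('pics/m13.png',np.vstack([a,np.hstack([b,c])]))
q=np.load('bay.npy');Z=R.from_euler('z',q[2])
for k in (1,2,3): print(k+1,[np.array(w2p(P,Z.apply(np.array(p)+[0,-.056*k,0])+[q[0],q[1],0])).round(1).tolist() for p in [(.02,0,.056),(-.016,0,.049),(-.025,0,.049),(.0145,0,.049),(-.025,0,.057)]])
```

```text
[0.5013 0.0516 0.181 ]
2 [[193.1, 91.5], [200.3, 139.5], [201.2, 150.7], [196.8, 100.0], [198.0, 151.0]]
3 [[265.0, 91.6], [268.1, 139.7], [268.5, 150.9], [266.6, 100.2], [267.1, 151.1]]
4 [[336.9, 91.8], [335.9, 139.8], [335.7, 151.0], [336.4, 100.3], [336.2, 151.3]]
```

View pics/m13.png

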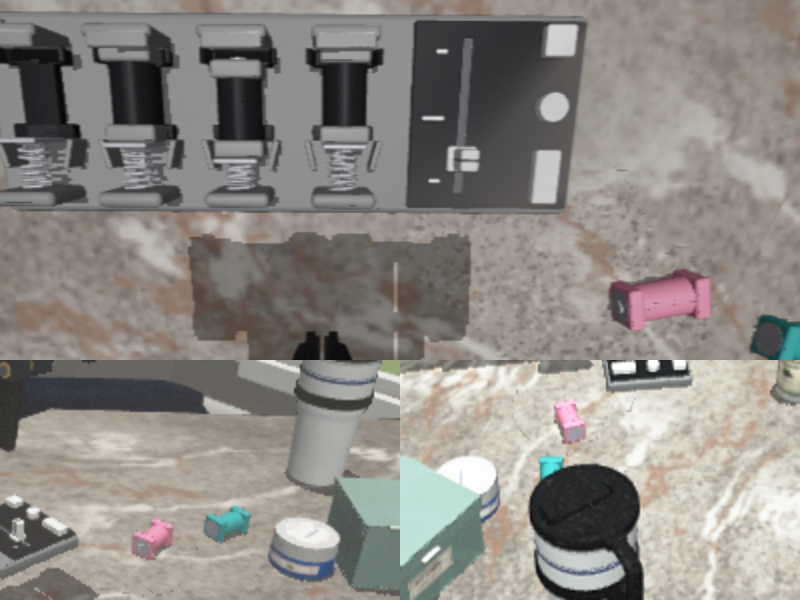

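Bays 2 and 4 look home. The bay 3 cell (crop (237,95)) doesn't: its far collar shows below the lip and its spring is shorter. No other black cell is left on the worktop. I zoom in on bay 3.

Run:
```python
import cv2,numpy as np
a=cv2.resize(cv2.imread('pics/w13.png')[68:190,230:370],(560,488),interpolation=cv2.INTER_CUBIC)
from h import *
P=camera_params('side'); q=np.load('bay.npy');Z=R.from_euler('z',q[2]); u,v=map(int,w2p(P,Z.apply([0,-.112,.036])+[q[0],q[1],0])); print(u,v)
b=cv2.resize(cv2.imread('pics/sd13.png')[v-30:v+31,u-15:u+15],(240,488),interpolation=cv2.INTER_CUBIC)
cv2.imwrite('pics/z13.png',np.hstack([a,b]))
```

```text
318 232
```

View pics/z13.png

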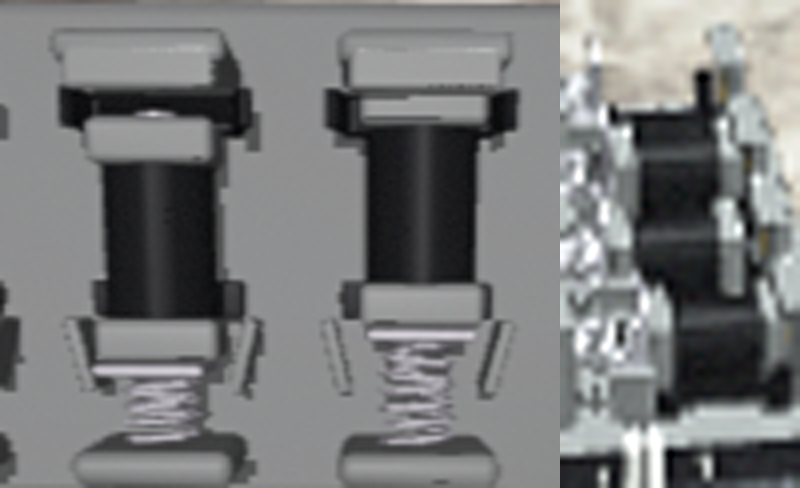

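Zoomed, the bay 3 cell lies level but about 7 mm short of home, with the nub visible at (150,112) and a gap to the lip. Bay 4 is properly home. I regrip the bay 3 cell and push it forward.

Run:
```python
from h import *
print(ins(3,-6,60,0,.0098),ins(3,-6,0.5,0,.0098))
```

```text
(array([0.5866, 0.0922, 0.0862]), (array([ 0.0845, -0.0438,  0.0941]), array([-0.0002,  0.011 ,  0.0019]))) (array([0.5866, 0.0922, 0.0267]), (array([ 0.0852, -0.0437,  0.1536]), array([-0.0002,  0.011 ,  0.0019])))
```

{"op": "arm_command", "data": {"motion": [{"x": 0.03, "y": -0.015, "z": 0.0, "ax": 0, "ay": 0.004, "az": 0, "hand": 150}, {"x": 0.06, "y": -0.03, "z": 0.03, "ax": 0, "ay": 0.008, "az": 0, "hand": 150}, {"x": 0.0845, "y": -0.0438, "z": 0.06, "ax": 0, "ay": 0.011, "az": 0.002, "hand": 150}, {"x": 0.0845, "y": -0.0438, "z": 0.094, "ax": 0, "ay": 0.011, "az": 0.002, "hand": 150}, {"x": 0.0845, "y": -0.0438, "z": 0.094, "ax": 0, "ay": 0.011, "az": 0.002, "hand": 150}, {"x": 0.0845, "y": -0.0438, "z": 0.094, "ax": 0, "ay": 0.011, "az": 0.002, "hand": 150}, {"x": 0.0845, "y": -0.0438, "z": 0.094, "ax": 0, "ay": 0.011, "az": 0.002, "hand": 150}]}}

```text
time: 32.0
tool_pos: [0.5882, 0.0915, 0.0895]
orientation: [-3.141, 0.064, -0.008]
wrist_force: [-0.2, -0.4, 0.6]
opening: 0.409
finger_force: 0.0
```

Run:
```python
from h import *
print(where(3,.0098)); print(ins(3,-6,0.5,0,.0098))
```

```text
(32.0, array([-4.4, -0.6, 63.3]), 'tilt', np.float64(0.3), 'F', array([-0.2, -0.4,  0.6]), 'T', array([ 0.05,  0.02, -0.03]), 0.409)
(array([0.5866, 0.0922, 0.0267]), (array([-0.0019, -0.0006,  0.0628]), array([-0.0005, -0.0048, -0.0011])))
```

{"op": "arm_command", "data": {"motion": [{"x": -0.0015, "y": -0.0006, "z": 0.03, "ax": 0, "ay": -0.005, "az": 0, "hand": 150}, {"x": -0.0015, "y": -0.0006, "z": 0.05, "ax": 0, "ay": -0.005, "az": 0, "hand": 150}, {"x": -0.0015, "y": -0.0006, "z": 0.062, "ax": 0, "ay": -0.005, "az": 0, "hand": 150}, {"x": -0.0015, "y": -0.0006, "z": 0.062, "ax": 0, "ay": -0.005, "az": 0, "hand": 150}, {"x": -0.0015, "y": -0.0006, "z": 0.062, "ax": 0, "ay": -0.005, "az": 0, "hand": 150}, {"x": -0.0015, "y": -0.0006, "z": 0.062, "ax": 0, "ay": -0.005, "az": 0, "hand": 255}, {"x": -0.0015, "y": -0.0006, "z": 0.062, "ax": 0, "ay": -0.005, "az": 0, "hand": 255}, {"x": -0.0015, "y": -0.0006, "z": 0.062, "ax": 0, "ay": -0.005, "az": 0, "hand": 255}, {"x": -0.0015, "y": -0.0006, "z": 0.062, "ax": 0, "ay": -0.005, "az": 0, "hand": 255}]}}

```text
time: 32.9
tool_pos: [0.5865, 0.0921, 0.0266]
orientation: [-3.14, 0.064, 0.002]
wrist_force: [-0.6, 0.2, 4.3]
opening: 0.251
finger_force: 30.0
```

Run:
```python
from h import *
print(where(3,.0098))
```

```text
(32.9, array([-6. , -0. ,  0.4]), 'tilt', np.float64(-0.1), 'F', array([-0.6,  0.2,  4.3]), 'T', array([ 0.05,  0.15, -0.09]), 0.251)
```

{"op": "arm_command", "data": {"motion": [{"x": 0.002, "y": 0, "z": -0.0005, "ax": 0, "ay": 0, "az": 0, "hand": 255}, {"x": 0.003, "y": 0, "z": -0.0005, "ax": 0, "ay": 0, "az": 0, "hand": 255}, {"x": 0.003, "y": 0, "z": -0.0005, "ax": 0, "ay": 0, "az": 0, "hand": 255}]}}

```text
time: 33.2
tool_pos: [0.5902, 0.0919, 0.027]
orientation: [-3.141, 0.064, 0.0]
wrist_force: [2.6, -0.1, 4.4]
opening: 0.251
finger_force: 30.0
```

Run:
```python
from h import *
print(where(3,.0098))
```

```text
(33.2, array([-2.4, -0.1,  0.8]), 'tilt', np.float64(-0.0), 'F', array([ 2.6, -0.1,  4.4]), 'T', array([ 0.05, -0.24,  0.06]), 0.251)
```

{"op": "arm_command", "data": {"motion": [{"x": 0.002, "y": 0, "z": -0.0003, "ax": 0, "ay": 0, "az": 0, "hand": 255}, {"x": 0.004, "y": 0, "z": -0.0003, "ax": 0, "ay": 0, "az": 0, "hand": 255}, {"x": 0.004, "y": 0, "z": -0.0003, "ax": 0, "ay": 0, "az": 0, "hand": 255}]}}

```text
time: 33.5
tool_pos: [0.5928, 0.0918, 0.0269]
orientation: [-3.141, 0.064, 0.006]
wrist_force: [-1.2, -0.4, 7.2]
opening: 0.251
finger_force: 30.0
```

Run:
```python
from h import *
print(where(3,.0098))
```

```text
(33.5, array([ 0.3, -0.1,  0.7]), 'tilt', np.float64(-0.2), 'F', array([-1.2, -0.4,  7.2]), 'T', array([ 0.12,  0.38, -0.  ]), 0.251)
```

{"op": "arm_command", "data": {"motion": [{"x": 0.0015, "y": 0, "z": -0.001, "ax": 0, "ay": 0, "az": 0, "hand": 255}, {"x": 0.003, "y": 0, "z": -0.001, "ax": 0, "ay": 0, "az": 0, "hand": 255}, {"x": 0.003, "y": 0, "z": -0.001, "ax": 0, "ay": 0, "az": 0, "hand": 255}, {"x": 0.003, "y": 0, "z": -0.001, "ax": 0, "ay": 0, "az": 0, "hand": 255}]}}

```text
time: 33.9
tool_pos: [0.594, 0.0918, 0.0269]
orientation: [-3.141, 0.064, 0.012]
wrist_force: [-5.5, 0.6, 7.4]
opening: 0.252
finger_force: 30.0
```

Run:
```python
from h import *
print(where(3,.0098))
```

```text
(33.9, array([ 1.5, -0.1,  0.7]), 'tilt', np.float64(-0.4), 'F', array([-5.5,  0.6,  7.4]), 'T', array([0.12, 0.89, 0.  ]), 0.252)
```

{"op": "arm_command", "data": {"motion": [{"x": -0.002, "y": 0, "z": 0, "ax": 0, "ay": 0, "az": 0, "hand": 255}, {"x": -0.002, "y": 0, "z": 0, "ax": 0, "ay": 0, "az": 0, "hand": 150}, {"x": -0.002, "y": 0, "z": 0, "ax": 0, "ay": 0, "az": 0, "hand": 150}, {"x": -0.002, "y": 0, "z": 0, "ax": 0, "ay": 0, "az": 0, "hand": 150}, {"x": -0.002, "y": 0, "z": 0, "ax": 0, "ay": 0, "az": 0, "hand": 150}, {"x": -0.002, "y": 0, "z": -0.04, "ax": 0, "ay": 0, "az": 0, "hand": 150}, {"x": -0.005, "y": 0, "z": -0.085, "ax": 0, "ay": 0, "az": 0, "hand": 150}, {"x": -0.03, "y": 0.015, "z": -0.12, "ax": 0, "ay": 0, "az": 0, "hand": 150}, {"x": -0.06, "y": 0.03, "z": -0.14, "ax": 0, "ay": 0, "az": 0, "hand": 150}, {"x": -0.09, "y": 0.04, "z": -0.154, "ax": 0, "ay": 0, "az": 0, "hand": 255}]}}

```text
time: 34.9
tool_pos: [0.5046, 0.0547, 0.1839]
orientation: [-3.141, 0.064, 0.0]
wrist_force: [-0.2, 0.1, 0.2]
opening: 0.374
finger_force: 0.0
```

{"op": "arm_command", "data": {"motion": [{"x": 0, "y": 0, "z": 0, "ax": 0, "ay": 0, "az": 0, "hand": 255}, {"x": 0, "y": 0, "z": 0, "ax": 0, "ay": 0, "az": 0, "hand": 255}, {"x": 0, "y": 0, "z": 0, "ax": 0, "ay": 0, "az": 0, "hand": 255}, {"x": 0, "y": 0, "z": 0, "ax": 0, "ay": 0, "az": 0, "hand": 255}]}}

```text
time: 35.3
tool_pos: [0.5048, 0.0554, 0.1803]
orientation: [-3.141, 0.064, 0.008]
wrist_force: [-0.3, 0.7, -0.4]
opening: 0.049
finger_force: 0.0
```

Run:
```python
from h import *
import pickle
print(observe()['tool_pos'].round(4))
im,P=snap('wrist','w14.png'); pickle.dump(P,open('w14.pkl','wb'))
q=np.load('bay.npy');Z=R.from_euler('z',q[2])
for fn,pk in [('w13','w13.pkl'),('w14','w14.pkl')]:
    P=pickle.load(open(pk,'rb')); g=cv2.imread(f'pics/{fn}.png').max(2)
    for k in (1,2,3):
        # rectified profile along bay x at z=.049, +-8mm band
        pr=[]
        for x in range(24,-46,-2):
            vals=[]
            for y in np.arange(-8,9,2):
                u,v=w2p(P,Z.apply([x/1e3,-.056*k+y/1e3,.049])+[q[0],q[1],0]); vals.append(g[int(round(v)),int(round(u))])
            pr.append(int(np.mean(vals)))
        print(fn,'bay',k+1,pr)
```

```text
[0.5048 0.0554 0.1803]
w13 bay 2 [151, 106, 147, 147, 51, 40, 46, 47, 45, 44, 46, 47, 42, 44, 45, 46, 42, 45, 44, 56, 152, 149, 145, 119, 168, 101, 101, 142, 119, 116, 146, 144, 138, 144, 121]
w13 bay 3 [159, 67, 23, 62, 139, 156, 155, 147, 40, 37, 36, 36, 35, 37, 37, 36, 36, 36, 35, 36, 35, 35, 36, 54, 162, 156, 149, 108, 171, 113, 152, 144, 140, 131, 117]
w13 bay 4 [161, 85, 158, 157, 103, 36, 37, 37, 36, 37, 37, 36, 37, 37, 37, 37, 37, 38, 36, 35, 146, 161, 155, 152, 139, 186, 111, 138, 125, 157, 142, 114, 162, 128, 145]
w14 bay 2 [151, 105, 148, 145, 44, 42, 47, 43, 43, 45, 48, 40, 44, 44, 45, 47, 41, 42, 45, 46, 152, 151, 147, 134, 181, 137, 117, 145, 113, 127, 136, 144, 144, 158, 128]
w14 bay 3 [162, 76, 156, 156, 59, 36, 36, 37, 36, 37, 37, 37, 36, 36, 37, 36, 36, 37, 36, 33, 149, 160, 153, 148, 162, 179, 130, 142, 123, 158, 148, 136, 150, 143, 125]
w14 bay 4 [161, 68, 159, 158, 73, 37, 37, 37, 36, 36, 37, 36, 36, 36, 36, 37, 36, 36, 36, 35, 144, 162, 156, 151, 126, 190, 118, 151, 122, 158, 145, 105, 162, 127, 151]
```

Bay 3 now has the same profile as bays 2 and 4, so all three are home. Now the panel.

```bash
cat >> h.py <<'E'
def panel(fn):
    im,P=snap('wrist',fn); q=np.load('bay.npy');Z=R.from_euler('z',q[2])
    xs=np.arange(-56,46,.5); ys=np.arange(-46,-130,-.5)
    for z,nm in [(.018,'marks'),(.0425,'fin'),(.027,'keys')]:
        M=np.array([[w2p(P,Z.apply([x/1e3,-.168+y/1e3,z])+[q[0],q[1],0]) for y in ys] for x in xs],np.float32)
        rim=cv2.remap(im,M[...,0],M[...,1],cv2.INTER_LINEAR).min(2)
        n,l,st,ce=cv2.connectedComponentsWithStats((rim>135).astype(np.uint8))
        for i in range(1,n):
            if st[i,4]>15: print(nm,'x %.1f y %.1f'%(xs[0]+ce[i][1]/2,ys[0]-ce[i][0]/2),'size',st[i,3]/2,st[i,2]/2)
E
python3 - <<'E'
from h import *
panel('w15.png')
E
```

```text
marks x -42.1 y -118.3 size 28.5 15.0
marks x -45.3 y -52.9 size 2.0 6.5
marks x -30.5 y -68.1 size 14.5 18.5
marks x -37.2 y -73.3 size 6.0 10.5
marks x -4.1 y -118.6 size 15.5 17.0
marks x -10.3 y -51.0 size 2.0 11.0
marks x 30.7 y -118.5 size 16.0 16.5
marks x 24.9 y -53.5 size 2.5 6.5
marks x 44.5 y -118.7 size 3.0 22.5
marks x 45.0 y -55.5 size 1.5 5.0
marks x 44.9 y -91.6 size 2.0 26.0
fin x -10.3 y -125.5 size 97.0 9.0
fin x -41.0 y -108.4 size 28.5 14.0
fin x -43.2 y -48.1 size 2.0 5.0
fin x -29.5 y -61.8 size 13.0 17.0
fin x -35.6 y -66.7 size 5.0 10.0
fin x -10.7 y -48.3 size 2.0 5.5
fin x -4.9 y -108.7 size 15.0 16.0
fin x 27.3 y -108.6 size 15.0 15.5
fin x 21.9 y -48.5 size 2.5 5.5
fin x 42.5 y -97.8 size 7.5 58.0
fin x 40.6 y -50.2 size 2.0 4.5
keys x -42.0 y -114.6 size 28.5 14.5
keys x -21.5 y -128.8 size 77.0 2.5
keys x -44.3 y -51.1 size 2.5 6.0
keys x -30.2 y -65.8 size 13.5 18.0
keys x -36.5 y -70.8 size 5.5 10.5
keys x -4.4 y -115.0 size 15.5 16.5
keys x -10.3 y -50.0 size 2.0 9.0
keys x 29.5 y -114.9 size 15.5 16.5
keys x 23.8 y -51.7 size 2.0 6.0
keys x 31.4 y -129.1 size 15.0 1.5
keys x 39.5 y -59.0 size 0.5 8.5
keys x 43.9 y -103.9 size 5.0 53.0
keys x 43.3 y -53.5 size 2.5 5.0
```

```bash
cat >> h.py <<'E'
def pan(x,y,z):
    q=np.load('bay.npy');Z=R.from_euler('z',q[2]); p=Z.apply([x/1e3,-.168+y/1e3,z])+[q[0],q[1],0]
    return p.round(4),to(p,np.degrees(q[2]))
E
python3 - <<'E'
from h import *
print(pan(-31,-67,.08),pan(-31,-67,.03))
E
```

```text
(array([ 0.5567, -0.0298,  0.08  ]), (array([0.0559, 0.083 , 0.1002]), array([-0.0001,  0.005 , -0.001 ]))) (array([ 0.5567, -0.0298,  0.03  ]), (array([0.0562, 0.083 , 0.1502]), array([-0.0001,  0.005 , -0.001 ])))
```

{"op": "arm_command", "data": {"motion": [{"x": 0.02, "y": 0.03, "z": 0.02, "ax": 0, "ay": 0.005, "az": 0, "hand": 175}, {"x": 0.04, "y": 0.06, "z": 0.05, "ax": 0, "ay": 0.005, "az": 0, "hand": 175}, {"x": 0.056, "y": 0.083, "z": 0.08, "ax": 0, "ay": 0.005, "az": 0, "hand": 175}, {"x": 0.056, "y": 0.083, "z": 0.1, "ax": 0, "ay": 0.005, "az": 0, "hand": 175}, {"x": 0.056, "y": 0.083, "z": 0.1, "ax": 0, "ay": 0.005, "az": 0, "hand": 175}, {"x": 0.056, "y": 0.083, "z": 0.1, "ax": 0, "ay": 0.005, "az": 0, "hand": 175}, {"x": 0.056, "y": 0.083, "z": 0.1, "ax": 0, "ay": 0.005, "az": 0, "hand": 175}]}}

```text
time: 36.1
tool_pos: [0.5579, -0.0295, 0.0828]
orientation: [3.141, -0.063, 0.006]
wrist_force: [-0.0, 0.1, 0.2]
opening: 0.31
finger_force: 0.0
```

Run:
```python
from h import *
print(observe()['opening'],pan(-31,-67,.03)); panel('w16.png')
```

```text
0.3104608287225166 (array([ 0.5567, -0.0298,  0.03  ]), (array([-0.0014,  0.0003,  0.0527]), array([ 0.    , -0.0041, -0.0004])))
marks x -43.2 y -116.7 size 26.5 14.0
marks x -45.4 y -53.2 size 2.0 5.5
marks x -43.9 y -67.1 size 4.5 9.5
marks x -34.1 y -67.1 size 13.5 15.5
marks x -5.8 y -117.0 size 16.5 16.5
marks x -10.1 y -51.3 size 2.0 10.5
marks x 29.4 y -117.1 size 17.0 17.0
marks x 24.9 y -53.1 size 2.5 6.5
marks x 42.2 y -89.5 size 2.5 84.0
marks x 45.2 y -107.5 size 1.5 47.5
marks x 45.3 y -62.0 size 1.0 12.5
fin x -34.9 y -111.4 size 24.0 12.5
fin x -36.5 y -54.4 size 1.5 5.0
fin x -35.2 y -67.1 size 4.0 8.5
fin x -26.5 y -67.1 size 12.0 13.5
fin x -1.1 y -111.7 size 14.5 15.0
fin x -4.9 y -51.9 size 2.5 11.0
fin x 32.4 y -108.5 size 51.5 84.0
fin x 30.5 y -111.8 size 15.0 15.0
fin x 26.4 y -54.6 size 2.5 6.0
fin x 45.1 y -49.1 size 1.5 7.5
fin x 45.0 y -62.1 size 1.5 12.0
keys x -40.3 y -114.7 size 26.0 13.0
keys x -42.0 y -53.6 size 1.5 5.5
keys x -40.7 y -67.1 size 4.0 9.5
keys x -31.3 y -67.1 size 12.5 14.5
keys x -4.1 y -115.0 size 15.5 16.5
keys x -8.1 y -51.4 size 2.0 11.0
keys x 29.7 y -115.1 size 16.0 16.5
keys x 25.5 y -53.7 size 2.5 6.0
keys x 42.9 y -94.3 size 7.0 84.0
keys x 45.2 y -62.0 size 1.5 12.5
keys x 45.3 y -48.4 size 1.0 6.5
```

Run:
```python
from h import *
im=cv2.imread('pics/w16.png'); P=camera_params('wrist'); q=np.load('bay.npy');Z=R.from_euler('z',q[2])
g=im.min(2).astype(np.float32)
for y in (-67,-60.5):
    M=np.array([[w2p(P,Z.apply([x/1e3,-.168+y/1e3,.0425])+[q[0],q[1],0]) for x in range(-44,-12)]],np.float32)
    print(y,list(zip(range(-44,-12),cv2.remap(g,M[...,0],M[...,1],1)[0].astype(int).tolist())))
```

```text
-67 [(-44, 22), (-43, 27), (-42, 64), (-41, 64), (-40, 63), (-39, 62), (-38, 76), (-37, 136), (-36, 155), (-35, 154), (-34, 156), (-33, 93), (-32, 65), (-31, 149), (-30, 156), (-29, 156), (-28, 155), (-27, 151), (-26, 123), (-25, 111), (-24, 111), (-23, 110), (-22, 109), (-21, 123), (-20, 137), (-19, 85), (-18, 64), (-17, 65), (-16, 65), (-15, 65), (-14, 64), (-13, 65)]
-60.5 [(-44, 21), (-43, 22), (-42, 21), (-41, 22), (-40, 23), (-39, 23), (-38, 24), (-37, 23), (-36, 23), (-35, 22), (-34, 23), (-33, 28), (-32, 88), (-31, 143), (-30, 145), (-29, 146), (-28, 147), (-27, 148), (-26, 148), (-25, 149), (-24, 148), (-23, 149), (-22, 149), (-21, 148), (-20, 122), (-19, 59), (-18, 32), (-17, 32), (-16, 33), (-15, 33), (-14, 31), (-13, 33)]
```

{"op": "arm_command", "data": {"motion": [{"x": -0.0024, "y": 0, "z": 0.02, "ax": 0, "ay": -0.004, "az": 0, "hand": 175}, {"x": -0.0024, "y": 0, "z": 0.04, "ax": 0, "ay": -0.004, "az": 0, "hand": 175}, {"x": -0.0024, "y": 0, "z": 0.0525, "ax": 0, "ay": -0.004, "az": 0, "hand": 175}, {"x": -0.0024, "y": 0, "z": 0.0525, "ax": 0, "ay": -0.004, "az": 0, "hand": 175}, {"x": -0.0024, "y": 0, "z": 0.0525, "ax": 0, "ay": -0.004, "az": 0, "hand": 255}, {"x": -0.0024, "y": 0, "z": 0.0525, "ax": 0, "ay": -0.004, "az": 0, "hand": 255}, {"x": -0.0024, "y": 0, "z": 0.0525, "ax": 0, "ay": -0.004, "az": 0, "hand": 255}, {"x": -0.0024, "y": 0, "z": 0.0525, "ax": 0, "ay": -0.004, "az": 0, "hand": 255}, {"x": -0.0024, "y": 0, "z": 0.0525, "ax": 0, "ay": -0.004, "az": 0, "hand": 255}]}}

```text
time: 37.05
tool_pos: [0.5555, -0.0299, 0.0299]
orientation: [-3.141, 0.064, 0.0]
wrist_force: [-0.5, -0.3, 4.9]
opening: 0.103
finger_force: 30.0
```

Run:
```python
from h import *
print(pan(-32,-67,.03),pan(-10.3,-67,.03))
```

```text
(array([ 0.5557, -0.0297,  0.03  ]), (array([ 0.0003, -0.0002, -0.0001]), array([-0.    ,  0.0003, -0.0013]))) (array([ 0.5774, -0.0306,  0.03  ]), (array([ 0.022 , -0.0003, -0.0001]), array([-0.    ,  0.0003, -0.0013])))
```

{"op": "arm_command", "data": {"motion": [{"x": 0.006, "y": 0, "z": 0, "ax": 0, "ay": 0, "az": 0, "hand": 255}, {"x": 0.012, "y": 0, "z": 0, "ax": 0, "ay": 0, "az": 0, "hand": 255}, {"x": 0.018, "y": 0, "z": 0, "ax": 0, "ay": 0, "az": 0, "hand": 255}, {"x": 0.0222, "y": 0, "z": 0, "ax": 0, "ay": 0, "az": 0, "hand": 255}, {"x": 0.0222, "y": 0, "z": 0, "ax": 0, "ay": 0, "az": 0, "hand": 255}, {"x": 0.0222, "y": 0, "z": 0, "ax": 0, "ay": 0, "az": 0, "hand": 255}, {"x": 0.0222, "y": 0, "z": 0, "ax": 0, "ay": 0, "az": 0, "hand": 255}]}}

```text
time: 37.75
tool_pos: [0.5781, -0.0309, 0.0299]
orientation: [3.141, -0.064, 0.002]
wrist_force: [1.2, -0.1, 5.5]
opening: 0.101
finger_force: 30.0
```

Run:
```python
from h import *
print(pan(-10.3,-67,.03))
```

```text
(array([ 0.5774, -0.0306,  0.03  ]), (array([-0.0007, -0.0003, -0.0001]), array([ 0.0002, -0.0011, -0.0013])))
```

Pull back 0.6 mm, release, rise to the same vantage and check.

{"op": "arm_command", "data": {"motion": [{"x": -0.0008, "y": 0, "z": 0, "ax": 0, "ay": 0, "az": 0, "hand": 255}, {"x": -0.0008, "y": 0, "z": 0, "ax": 0, "ay": 0, "az": 0, "hand": 255}, {"x": -0.0008, "y": 0, "z": 0, "ax": 0, "ay": 0, "az": 0, "hand": 175}, {"x": -0.0008, "y": 0, "z": 0, "ax": 0, "ay": 0, "az": 0, "hand": 175}, {"x": -0.0008, "y": 0, "z": 0, "ax": 0, "ay": 0, "az": 0, "hand": 175}, {"x": -0.0008, "y": 0, "z": -0.02, "ax": 0, "ay": 0, "az": 0, "hand": 175}, {"x": -0.01, "y": 0, "z": -0.05, "ax": 0, "ay": 0, "az": 0, "hand": 175}, {"x": -0.02, "y": 0, "z": -0.053, "ax": 0, "ay": 0, "az": 0, "hand": 175}, {"x": -0.02, "y": 0, "z": -0.053, "ax": 0, "ay": 0, "az": 0, "hand": 255}, {"x": -0.02, "y": 0, "z": -0.053, "ax": 0, "ay": 0, "az": 0, "hand": 255}]}}

```text
time: 38.75
tool_pos: [0.5558, -0.0298, 0.0804]
orientation: [-3.141, 0.064, 0.006]
wrist_force: [-0.1, 0.8, 0.6]
opening: 0.2
finger_force: 0.0
```

Run:
```python
from h import *
im,P=snap('wrist','w17.png'); q=np.load('bay.npy');Z=R.from_euler('z',q[2])
g=im.min(2).astype(np.float32)
for y,z in ((-67,.0425),(-52,.018)):
    M=np.array([[w2p(P,Z.apply([x/1e3,-.168+y/1e3,z])+[q[0],q[1],0]) for x in range(-22,6)]],np.float32)
    print(y,list(zip(range(-22,6),cv2.remap(g,M[...,0],M[...,1],1)[0].astype(int).tolist())))
print(observe()['tool_pos'],pan(-4.3,-115,.04))
```

```text
-67 [(-22, 66), (-21, 66), (-20, 66), (-19, 66), (-18, 66), (-17, 65), (-16, 106), (-15, 144), (-14, 201), (-13, 221), (-12, 221), (-11, 112), (-10, 125), (-9, 221), (-8, 220), (-7, 219), (-6, 220), (-5, 196), (-4, 127), (-3, 120), (-2, 115), (-1, 175), (0, 170), (1, 109), (2, 110), (3, 111), (4, 111), (5, 110)]
-52 [(-22, 36), (-21, 35), (-20, 34), (-19, 34), (-18, 35), (-17, 34), (-16, 35), (-15, 34), (-14, 34), (-13, 32), (-12, 54), (-11, 193), (-10, 226), (-9, 120), (-8, 51), (-7, 55), (-6, 56), (-5, 55), (-4, 55), (-3, 56), (-2, 55), (-1, 55), (0, 56), (1, 55), (2, 56), (3, 55), (4, 55), (5, 56)]
[ 0.55580985 -0.0297708   0.08011724] (array([ 0.5815, -0.0788,  0.04  ]), (array([0.0279, 0.0479, 0.04  ]), array([-0.0004,  0.0046, -0.0013])))
```

The slider's index line (-10.5) matches the middle mark (-10.2). Pressing the round key.

{"op": "arm_command", "data": {"motion": [{"x": 0.01, "y": 0.02, "z": 0, "ax": 0, "ay": 0.004, "az": 0, "hand": 255}, {"x": 0.028, "y": 0.048, "z": 0.02, "ax": 0, "ay": 0.004, "az": 0, "hand": 255}, {"x": 0.028, "y": 0.048, "z": 0.035, "ax": 0, "ay": 0.004, "az": 0, "hand": 255}, {"x": 0.028, "y": 0.048, "z": 0.04, "ax": 0, "ay": 0.004, "az": 0, "hand": 255}, {"x": 0.028, "y": 0.048, "z": 0.04, "ax": 0, "ay": 0.004, "az": 0, "hand": 255}, {"x": 0.028, "y": 0.048, "z": 0.04, "ax": 0, "ay": 0.004, "az": 0, "hand": 255}]}}

```text
time: 39.4
tool_pos: [0.5824, -0.0783, 0.0414]
orientation: [-3.141, 0.063, -0.002]
wrist_force: [0.3, -0.1, -0.6]
opening: 0.007
finger_force: 0.0
```

Run:
```python
from h import *
print(observe()['opening'],pan(-4.3,-115,.021))
```

```text
0.007272185337255082 (array([ 0.5815, -0.0788,  0.021 ]), (array([-0.0009,  0.0005,  0.0204]), array([-0.0004, -0.0011, -0.0004])))
```

{"op": "arm_command", "data": {"motion": [{"x": -0.0009, "y": 0.0005, "z": 0.01, "ax": 0, "ay": 0, "az": 0, "hand": 255}, {"x": -0.0009, "y": 0.0005, "z": 0.015, "ax": 0, "ay": 0, "az": 0, "hand": 255}, {"x": -0.0009, "y": 0.0005, "z": 0.019, "ax": 0, "ay": 0, "az": 0, "hand": 255}, {"x": -0.0009, "y": 0.0005, "z": 0.022, "ax": 0, "ay": 0, "az": 0, "hand": 255}, {"x": -0.0009, "y": 0.0005, "z": 0.022, "ax": 0, "ay": 0, "az": 0, "hand": 255}, {"x": -0.0009, "y": 0.0005, "z": 0.022, "ax": 0, "ay": 0, "az": 0, "hand": 255}]}}

```text
time: 40.0
tool_pos: [0.5819, -0.0791, 0.0221]
orientation: [-3.14, 0.064, -0.001]
wrist_force: [-8.2, 3.0, 14.8]
opening: 0.003
finger_force: 7.4
```

{"op": "arm_command", "data": {"motion": [{"x": 0, "y": 0, "z": -0.01, "ax": 0, "ay": 0, "az": 0, "hand": 255}, {"x": 0, "y": 0, "z": -0.025, "ax": 0, "ay": 0, "az": 0, "hand": 255}, {"x": 0.017, "y": 0, "z": -0.025, "ax": 0, "ay": 0, "az": 0, "hand": 255}, {"x": 0.034, "y": 0, "z": -0.025, "ax": 0, "ay": 0, "az": 0, "hand": 255}, {"x": 0.034, "y": 0, "z": -0.025, "ax": 0, "ay": 0, "az": 0, "hand": 255}, {"x": 0.034, "y": 0, "z": -0.025, "ax": 0, "ay": 0, "az": 0, "hand": 255}]}}

```text
time: 40.6
tool_pos: [0.6156, -0.0809, 0.0448]
orientation: [-3.141, 0.064, -0.002]
wrist_force: [-0.4, 0.2, -0.5]
opening: 0.003
finger_force: 0.0
```

Run:
```python
from h import *
print(observe()['wrist_force'],pan(29.6,-115,.021))
```

```text
[-0.36201208  0.24243478 -0.46409621] (array([ 0.6154, -0.0801,  0.021 ]), (array([-0.0003, -0.0008,  0.0238]), array([-0.0001, -0.0013, -0.0011])))
```

{"op": "arm_command", "data": {"motion": [{"x": 0, "y": -0.0008, "z": 0.012, "ax": 0, "ay": 0, "az": 0, "hand": 255}, {"x": 0, "y": -0.0008, "z": 0.018, "ax": 0, "ay": 0, "az": 0, "hand": 255}, {"x": 0, "y": -0.0008, "z": 0.022, "ax": 0, "ay": 0, "az": 0, "hand": 255}, {"x": 0, "y": -0.0008, "z": 0.0253, "ax": 0, "ay": 0, "az": 0, "hand": 255}, {"x": 0, "y": -0.0008, "z": 0.0253, "ax": 0, "ay": 0, "az": 0, "hand": 255}, {"x": 0, "y": -0.0008, "z": 0.0253, "ax": 0, "ay": 0, "az": 0, "hand": 255}]}}

```text
time: 41.2
tool_pos: [0.6148, -0.0798, 0.022]
orientation: [-3.14, 0.064, 0.004]
wrist_force: [-10.5, 2.1, 19.5]
opening: -0.0
finger_force: 9.4
```

{"op": "arm_command", "data": {"motion": [{"x": 0, "y": 0, "z": -0.01, "ax": 0, "ay": 0, "az": 0, "hand": 255}, {"x": 0, "y": 0, "z": -0.025, "ax": 0, "ay": 0, "az": 0, "hand": 255}, {"x": -0.036, "y": 0, "z": -0.025, "ax": 0, "ay": 0, "az": 0, "hand": 255}, {"x": -0.0716, "y": 0, "z": -0.025, "ax": 0, "ay": 0, "az": 0, "hand": 255}, {"x": -0.0716, "y": 0, "z": -0.025, "ax": 0, "ay": 0, "az": 0, "hand": 255}, {"x": -0.0716, "y": 0, "z": -0.025, "ax": 0, "ay": 0, "az": 0, "hand": 255}, {"x": -0.0716, "y": 0, "z": -0.025, "ax": 0, "ay": 0, "az": 0, "hand": 255}]}}

```text
time: 41.9
tool_pos: [0.5457, -0.0774, 0.0452]
orientation: [3.141, -0.064, 0.006]
wrist_force: [0.7, -0.2, 0.6]
opening: 0.005
finger_force: 0.0
```

Run:
```python
from h import *
print(pan(-42,-115,.021))
```

```text
(array([ 0.5439, -0.0773,  0.021 ]), (array([-0.0019, -0.0001,  0.0242]), array([ 0.0002, -0.0039, -0.0013])))
```

Square is fully down (z .022, 19 N). Now the bar, then retreat and check.

{"op": "arm_command", "data": {"motion": [{"x": -0.0019, "y": 0, "z": 0.012, "ax": 0, "ay": 0, "az": 0, "hand": 255}, {"x": -0.0019, "y": 0, "z": 0.018, "ax": 0, "ay": 0, "az": 0, "hand": 255}, {"x": -0.0019, "y": 0, "z": 0.022, "ax": 0, "ay": 0, "az": 0, "hand": 255}, {"x": -0.0019, "y": 0, "z": 0.0255, "ax": 0, "ay": 0, "az": 0, "hand": 255}, {"x": -0.0019, "y": 0, "z": 0.0255, "ax": 0, "ay": 0, "az": 0, "hand": 255}, {"x": -0.0019, "y": 0, "z": 0.0255, "ax": 0, "ay": 0, "az": 0, "hand": 255}]}}

```text
time: 42.5
tool_pos: [0.543, -0.0771, 0.022]
orientation: [-3.141, 0.063, 0.001]
wrist_force: [-10.8, 2.1, 22.4]
opening: 0.005
finger_force: 11.2
```

{"op": "arm_command", "data": {"motion": [{"x": 0, "y": 0, "z": -0.01, "ax": 0, "ay": 0, "az": 0, "hand": 255}, {"x": 0, "y": 0, "z": -0.04, "ax": 0, "ay": 0, "az": 0, "hand": 255}, {"x": 0, "y": 0, "z": -0.08, "ax": 0, "ay": 0, "az": 0, "hand": 255}, {"x": -0.03, "y": -0.04, "z": -0.12, "ax": 0, "ay": 0, "az": 0, "hand": 255}, {"x": -0.04, "y": -0.08, "z": -0.16, "ax": 0, "ay": 0, "az": 0, "hand": 255}, {"x": -0.04, "y": -0.12, "z": -0.16, "ax": 0, "ay": 0, "az": 0, "hand": 255}, {"x": -0.04, "y": -0.13, "z": -0.16, "ax": 0, "ay": 0, "az": 0, "hand": 255}, {"x": -0.04, "y": -0.13, "z": -0.16, "ax": 0, "ay": 0, "az": 0, "hand": 255}, {"x": -0.04, "y": -0.13, "z": -0.16, "ax": 0, "ay": 0, "az": 0, "hand": 255}]}}

```text
time: 43.4
tool_pos: [0.5073, 0.0543, 0.1779]
orientation: [3.141, -0.063, 0.001]
wrist_force: [-0.4, -0.2, -0.4]
opening: 0.005
finger_force: 0.0
```

Run:
```python
from h import *
print(observe()['tool_pos'].round(4))
im,P=snap('wrist','w18.png'); q=np.load('bay.npy');Z=R.from_euler('z',q[2]); g=im.max(2)
for k in (0,1,2,3):
    print('bay',k+1,[int(np.mean([g[tuple(np.round(w2p(P,Z.apply([x/1e3,-.056*k+y/1e3,.049])+[q[0],q[1],0])).astype(int)[::-1])] for y in range(-8,9,2)])) for x in range(24,-46,-2)])
g=im.min(2).astype(np.float32)
M=np.array([[w2p(P,Z.apply([x/1e3,-.235,.0425])+[q[0],q[1],0]) for x in range(-20,0)]],np.float32)
print(list(zip(range(-20,0),cv2.remap(g,M[...,0],M[...,1],1)[0].astype(int).tolist())))
for c in ['scene','side']:
    im,P=snap(c,c+'18.png')
    for t in ['cell1_mid','mug','pepper','honey']: print(c,t,[(round(d['conf'],2),c2w(P,d['location']).round(3)) for d in look_for(c,t)])
```

```text
[0.5073 0.0543 0.1779]
bay 1 [131, 21, 18, 17, 38, 84, 106, 106, 105, 106, 105, 106, 106, 105, 108, 106, 105, 107, 106, 80, 70, 73, 74, 169, 103, 86, 118, 91, 87, 87, 124, 144, 132, 162, 138]
bay 2 [150, 107, 147, 144, 45, 42, 43, 45, 45, 47, 41, 44, 44, 45, 46, 40, 44, 44, 45, 41, 151, 149, 145, 133, 182, 144, 122, 142, 114, 127, 136, 143, 142, 152, 121]
bay 3 [159, 73, 155, 154, 59, 36, 36, 36, 36, 37, 37, 35, 36, 36, 36, 36, 36, 36, 35, 33, 147, 158, 151, 147, 149, 182, 127, 150, 114, 157, 138, 133, 151, 139, 123]
bay 4 [160, 68, 158, 157, 74, 34, 36, 36, 36, 35, 37, 36, 37, 36, 38, 37, 38, 37, 37, 41, 141, 159, 154, 151, 110, 194, 117, 150, 122, 158, 161, 110, 158, 123, 150]
[(-20, 69), (-19, 67), (-18, 74), (-17, 145), (-16, 174), (-15, 201), (-14, 203), (-13, 204), (-12, 204), (-11, 105), (-10, 143), (-9, 206), (-8, 205), (-7, 206), (-6, 204), (-5, 172), (-4, 84), (-3, 56), (-2, 58), (-1, 58)]
scene cell1_mid [(0.77, array([ 0.424, -0.243,  0.016])), (0.74, array([0.6  , 0.044, 0.044])), (0.67, array([0.601, 0.1  , 0.048])), (0.67, array([ 0.456, -0.151,  0.02 ]))]
scene mug [(0.62, array([ 0.572, -0.022,  0.03 ])), (0.59, array([0.719, 0.083, 0.069]))]
scene pepper [(0.69, array([ 0.738, -0.122,  0.058]))]
scene honey [(0.91, array([0.663, 0.453, 0.073])), (0.39, array([0.557, 0.109, 0.016]))]
side cell1_mid [(0.56, array([ 0.432, -0.244,  0.027])), (0.48, array([ 0.466, -0.168,  0.023])), (0.36, array([0.682, 0.423, 0.062])), (0.16, array([0.573, 0.009, 0.02 ]))]
side mug [(0.8, array([0.743, 0.054, 0.066]))]
side pepper [(0.71, array([0.567, 0.01 , 0.011])), (0.64, array([ 0.753, -0.152,  0.063]))]
side honey [(0.83, array([0.684, 0.427, 0.064]))]
```

```bash
python3 -c "
from station import *
print(job_done())"
```

```text
the job is handed in; nothing more can be done
None
```

I found three loose cells and all three are home in bays 2, 3 and 4; I then set the slider to the long middle mark, pressed the round, square and bar keys fully down in that order, and handed the job in at about 43 s of robot time.

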